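# Change the rail in the drill jig

### The arm

A 6-joint arm with a two-finger parallel gripper is mounted at the origin on a cart in front of the work surface, level with it; the furniture and walls round the work are solid. World frame = base frame: x ahead of the robot, y to its left, z up, the work surface at z = 0. Lengths are in mm, angles in degrees, forces in N, time in s.
With the tool pointing down it reaches from about 350 to 850 mm from the base axis. Payload 8.1 kg.
Tool frame: the origin (TCP) lies on the mounting face of the last link; the fingertips stand 173 mm ahead of it and the grasp point (between the pads) lies 155 mm ahead of it; z points along the fingers, y is the direction in which the jaws open and shut (so a half turn about z gives the same grasp; the last joint's range is limited). The gripper opens to 85 mm and grips with 20 to 120 N. Pads are 22 mm wide; open, the fingers measure 114 mm over their backs; the gripper's body (76 mm by 85 mm) begins 54 mm behind the grasp point. The pads swing forward as they close: fully open they stand 13 mm farther back than shut.
Start: joints at [-79.034, 7.471, 85.268, -0, 87.261, -4.893], TCP at [163.988, -577.161, 404.692] pointing down, gripper open.
Joint ranges: [-169.43, 169.43], [-51.17, 129.36], [1.28, 143.12], [-76.62, 256.62], [0, 156.53], [-152.29, 152.29]. Speed limits (degrees/s): [136.94, 136.94, 159.86, 180, 180, 180].

### API

Orientations are given as [roll, pitch, yaw] about the fixed x, y, z axes, in that order (R = Rz(yaw) Ry(pitch) Rx(roll)).
In Python, from bench import * gives the robot as it stands.
- The arm moves only by the shell command python3 -m jog 'ROWS' [FORCE]. ROWS is JSON, a list of rows, each an object of numbers: "tx", "ty", "tz": the shift along the tool's x, y, z as a fraction of full scale; "ax", "ay", "az": the turn, a rotation vector about the tool's x, y, z as a fraction of full scale; "hand": the opening, from 0 (shut) to 1 (fully open). A call has 1 to 5 rows; each row is the pose to reach, as a shift and turn from the pose commanded when the call began, along the tool's axes at that moment; what a row does not reach only later rows make up. Full scale, the value 1, is 150 mm for a shift and 45 degrees for a turn. A row lasts 1/12 s, in which the tool goes at most 41.7 mm and 7.16 degrees, less where a joint would pass 70% of its speed; a pose out of reach is approached as far as the arm can. A call with a number of a shift or a turn outside -1 to 1 is refused whole. A call with a gripper value outside its range is refused whole. The fingers move at their own pace and stop on an object; FORCE is the grip in N (left out, the last holds). Time passes only in rows, so rows that repeat a pose let the fingers close. It gives the time, the measured TCP pose, the force and the opening at its end, in the units of the state.
- sense(): the state, without advancing time (a new reading comes with each control period).
- snapshot(name): name is "scene" or "top" or "wrist"; returns a dict with "pixels" (400x640x3 uint8, red, green, blue), "z_map" (400x640 float32, mm along the optical axis (not along the pixel's ray), 0 where there is no reading), "intrinsics" (3x3 intrinsics, pixels), "D" ([k1, k2, p1, p2, k3] as OpenCV has them; the pictures are not rectified), "R" (3x3) and "t" (3): a world point X has camera coordinates R X + t. Camera axes: x right, y down, z forward; pixel columns grow to the right and rows downward; lengths in mm; the calibration is good to about 2 mm. A picture is of the moment at which its call begins.
- hand_in(): hands the job in, once; it reports no verdict.
The state is a dict: "time": time; "joint_pos": joint angles; "qd": joint speeds; "joint_efforts": joint torques, N m; "tool_pos": TCP position; "tcp_rot": TCP orientation; "ft_force": force on the tool from outside, world axes, zero at the start; "wrist_torque": the same for the moment, N m; "finger_gap": finger opening in mm.
Only numpy, scipy, OpenCV 4.12 (cv2) and the standard library are available. Lean on these libraries where they do the work, as an engineer would, in place of code of your own. Each camera call takes 0.05 s, during which the arm holds its last target.

### The job

The rail in the drill jig is drilled. Lift the two drill plates off the jig and lay them flat in the black tray, stack the drilled rail squarely on top of the pile of drilled rails, lay the plain rail from the other pile into the jig, and then put each drill plate back down over its pins on the end of the jig it came from. Leave the tape measure where it is.

Things in the scene. Friction and masses are not known exactly. Their poses are not given: they have to be found in the camera images.
- jig: Fixed drill jig: ply board 112 x 256 mm, top z = 15, long along y; origin under its centre. The rail lies along y between seat blocks (inner faces x = +-20, tops z = 35, at y = +-65, each 26 x 48) and end stops (y = +-107.5, to z = 29); its middle is open at the sides. On each block a round-nosed pin, 8 mm thick, 14 tall, at x = +-34, y = +-65. A drill plate lies over each pair of pins, above the rail.
- plate_blue_grip (a point): Drill plate with blue grip, loose, 0.2 kg: steel plate 90 x 60 x 8 mm; on its middle a grip block 20 mm wide (x: pinch here) x 26 (y) x 32 tall. 12.5 mm holes at x = +-34 go over the pins. Starts on either end of the jig, axes parallel to the jig's. The point is the grip's centre, 24 mm above the plate's underside, 16 below its top: z = 59 mm on the jig, 26 in the tray.
- plate_orange_grip (a point): Drill plate with orange grip, loose: same size and weight as the blue one; starts on the other end of the jig. The point is the centre of its grip, 24 mm above the plate's underside; axes as for the blue one.
- drilled_mid (a point): Drilled pine rail, loose, 32 x 200 x 19 mm (long along its y), about 0.06 kg, two small dark holes near each end; starts in the jig beneath the plates. The point is its centre, half-way up (z = 24.5 mm in the jig).
- plain_mid (a point): Plain pine rail without holes, loose, same size as the drilled one; starts alone on top of the two fixed plain rails of the plain pile, roughly along them. The point is its centre, half-way up (z = 36.5 mm there).
- pile_drilled: Pile of drilled rails, fixed: two rails with dark holes, side by side on two dark bearers, long along y; 67 mm wide, 204 long, top z = 27 mm. Origin under its centre. The rail from the jig is to lie along y in the middle of the top, bridging both; its centre is then at z = 36.5.
- pile_plain: Pile of plain rails, fixed: two rails without holes side by side on two dark bearers, sizes as the other pile (top z = 27 mm), with the loose plain rail on top. Origin under its centre, long along y.
- tray: Fixed open black plastic tool tray, 130 x 270 mm, long along y; origin under its centre. Inside x = +-57 mm, floor z = 2, walls to z = 42 (rim 44). A cross wall at y = +30 (to z = 36) makes a large compartment (y -128 to +29) and a small one (y +31 to +128). One drill plate fits flat in each, its axes parallel to the tray's.
- measure_mid (a point): Yellow tape measure, 43 x 79 x 66 mm, a loose bystander; the point is its centre.
Mind the look-alikes: they are no part of the job. What is shaped like the part that bears plate_orange_grip but green or red is not meant.

How it is judged (in metres and radians):
On the way, in this order (a step that is already met when the one before it is completed fails the run):
1. both drill plates lie flat in the black tray (x of plate_blue_grip in the frame of tray between -0.057 and 0.057 m and y of plate_blue_grip in the frame of tray between -0.128 and 0.128 m and z of each of plate_blue_grip, plate_orange_grip in the frame of tray below 0.034 m and angle between each of plate_blue_grip, plate_orange_grip's own z axis and vertical below 0.12 rad and x of plate_orange_grip in the frame of tray between -0.057 and 0.057 m and y of plate_orange_grip in the frame of tray between -0.128 and 0.128 m), for 0.2 s.
2. the drilled rail lies squarely on top of the pile of drilled rails (x of drilled_mid in the frame of pile_drilled between -0.02 and 0.02 m and y of drilled_mid in the frame of pile_drilled between -0.03 and 0.03 m and z of drilled_mid in the frame of pile_drilled between 0.0325 and 0.0415 m and angle between the y axis of drilled_mid and the y axis of pile_drilled, either way round below 0.15 rad), for 0.2 s.
3. the plain rail lies down in the jig (x of plain_mid in the frame of jig between -0.008 and 0.008 m and y of plain_mid in the frame of jig between -0.012 and 0.012 m and z of plain_mid in the frame of jig between 0.0205 and 0.0285 m and angle between plain_mid's own z axis and vertical below 0.06 rad), for 0.2 s.
At the end, for the whole second after the job is handed in: The drilled rail lies on the drilled pile (within 20 mm across, 30 mm along, 0.15 rad); the plain rail lies flat in the jig (within 8 mm across, 12 mm along); each drill plate is level, down over its pins, within 10 mm of its starting place; all released and at rest (all of step 2 and all of step 3 and distance of each of plate_blue_grip, plate_orange_grip from where it was at the start of the episode below 0.01 m and angle between each of plate_blue_grip, plate_orange_grip's own z axis and vertical below 0.06 rad); the robot touches nothing.
It fails at once if the tape measure is moved by more than 30 mm (distance of measure_mid from where it was at the start of the episode above 0.03 m).
It also fails if it takes over 136 s, if anything falls off the work surface, if the arm or the gripper's body presses on something with over 40 N, if the wrist force passes 120 N, or if a joint passes its speed limit or range.

## Working session

There is one attempt and no reset: what is moved stays moved. The work goes in short steps, Python scripts to look and compute and a shell command to move; the robot and the scene stay as the last step left them, time stands still between calls to the robot, and variables do not carry over. Pictures are saved under pics/ and viewed, and the job is handed in when it is done.

```bash
ls; mkdir -p pics; python3 - <<'E'
from bench import *
import cv2
print(sense())
for n in ("scene","top","wrist"):
    s=snapshot(n); cv2.imwrite(f"pics/{n}0.png",s["pixels"][:,:,::-1]); print(n,s["intrinsics"].tolist(),s["D"],s["R"].tolist(),s["t"])
E
```

```text
pics
{'time': 0.0, 'joint_pos': array([-7.90354546e+01,  7.51513806e+00,  8.53296915e+01,  1.21106071e-03,
        8.72602642e+01, -4.89560975e+00]), 'qd': array([ 0.01620334, -0.00938635,  0.01282002, -0.0024875 ,  0.09954894,
        0.0548098 ]), 'joint_efforts': array([-3.35264040e-04, -5.69392848e+01, -5.00558782e+01, -3.03600773e-04,
        1.47340778e-02, -2.10132106e-05]), 'tool_pos': array([ 163.93061734, -576.93560686,  403.6398638 ]), 'tcp_rot': array([-1.79895393e+02, -1.01739066e-02,  1.58600868e+01]), 'ft_force': array([-0.00944372, -1.52148541, -0.16942255]), 'wrist_torque': array([-0.04537921, -0.01425701,  0.01652958]), 'finger_gap': 85.08686064341525}
scene [[486.8498179452096, 0.0, 310.6340238215661], [0.0, 486.8498179452096, 198.48474306570145], [0.0, 0.0, 1.0]] [-0.15075577  0.          0.          0.          0.        ] [[-0.7841687417201509, -0.6203680895608917, 0.014927088249372247], [-0.489242565895882, 0.60326585991361, -0.6298507870744513], [0.38173432675703756, -0.5012122661280964, -0.7765727062278777]] [ 566.41484791  161.21172334 1211.1738299 ]
top [[365.77961095593463, 0.0, 321.9867022068588], [0.0, 365.77961095593463, 198.32331180689607], [0.0, 0.0, 1.0]] [-0.02688934  0.          0.          0.          0.        ] [[-0.02427444932547264, -0.9996375431607808, 0.011641881867781704], [-0.9865555946671204, 0.022070937732549655, -0.1619287878624749], [0.1616131484160541, -0.015416095844416599, -0.9867337707041177]] [ 238.46458836  565.52883732 1000.36869909]
wrist [[321.10740783448284, 0.0, 321.5982803961182], [0.0, 321.10740783448284, 201.09544238245624], [0.0, 0.0, 1.0]] [0.01918546 0.         0.         0.         0.        ] [[0.27217789767589873, -0.96224561273711, -0.001603990309678703], [-0.9166523971719598, -0.2597878512845096, 0.30374109877308214], [-0.2926902368983798, -0.0812013121394174, -0.952753258788029]] [-598.33096571  -39.07882373  379.93202905]
```

View pics/scene0.png

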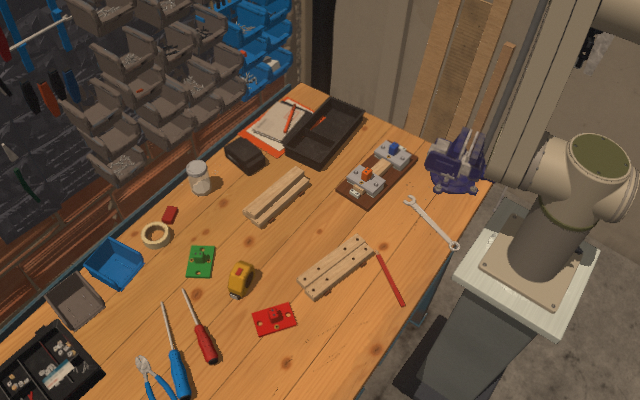

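View pics/top0.png

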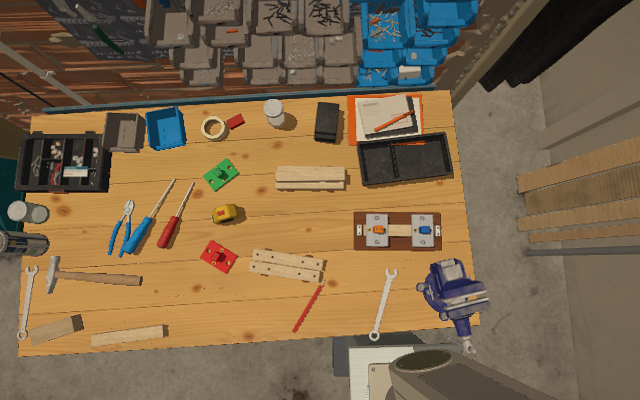

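View pics/wrist0.png

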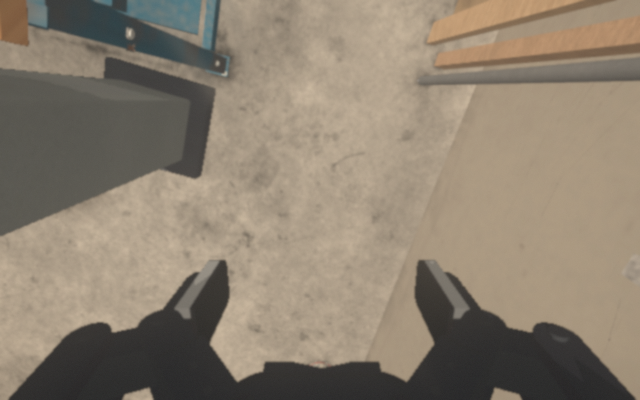

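The top view shows the jig at about (398,231), with the orange grip at (378,230) and the blue grip at (423,230). The tray is at (405,160), the plain pile at (310,178), the drilled pile at (287,265) and the tape at (225,214). The red plate at (219,257) and the green one at (221,175) are look-alikes. I'll enlarge crops to confirm.

```bash
cat > h.py <<'E'
import numpy as np, cv2
from bench import *
def ray(s,uv):
    uv=np.asarray(uv,float).reshape(-1,1,2)
    n=cv2.undistortPoints(uv,s["intrinsics"],np.asarray(s["D"],float)).reshape(-1,2)
    d=np.c_[n,np.ones(len(n))]@s["R"]   # R^T d
    c=-s["R"].T@s["t"]
    return c,d
def plane(s,uv,z):
    c,d=ray(s,uv); k=(z-c[2])/d[:,2]; return c+d*k[:,None]
def proj(s,X):
    r,_=cv2.Rodrigues(s["R"]); return cv2.projectPoints(np.asarray(X,float).reshape(-1,1,3),r,np.asarray(s["t"],float),s["intrinsics"],np.asarray(s["D"],float))[0].reshape(-1,2)
def cloud(s):
    h,w=s["z_map"].shape; v,u=np.mgrid[:h,:w]
    n=cv2.undistortPoints(np.stack([u.ravel(),v.ravel()],1).astype(float).reshape(-1,1,2),s["intrinsics"],np.asarray(s["D"],float)).reshape(-1,2)
    P=np.c_[n,np.ones(len(n))]*s["z_map"].reshape(-1,1)
    X=(P-s["t"])@s["R"]; X[s["z_map"].ravel()==0]=np.nan
    return X.reshape(h,w,3)
def tri(s1,uv1,s2,uv2):
    c1,d1=ray(s1,uv1);c2,d2=ray(s2,uv2);d1=d1[0];d2=d2[0]
    A=np.c_[d1,-d2];k=np.linalg.lstsq(A,c2-c1,rcond=None)[0]
    a=c1+k[0]*d1;b=c2+k[1]*d2
    return (a+b)/2,np.linalg.norm(a-b)
def blob(s,col,box=None):
    hsv=cv2.cvtColor(s["pixels"],cv2.COLOR_RGB2HSV)
    R={"orange":((5,170,120),(18,255,255)),"blue":((100,140,80),(118,255,255)),"yellow":((20,150,100),(32,255,255))}[col]
    m=cv2.inRange(hsv,np.array(R[0]),np.array(R[1]))
    if box:
        k=np.zeros_like(m);x0,y0,x1,y1=box;k[y0:y1,x0:x1]=1;m=m*k
    return m
def save(name,img,box=None,f=1):
    if box: x0,y0,x1,y1=box; img=img[y0:y1,x0:x1]
    cv2.imwrite(f"pics/{name}.png",cv2.resize(np.ascontiguousarray(img[:,:,::-1]),None,fx=f,fy=f,interpolation=cv2.INTER_CUBIC))
E
python3 - <<'E'
from h import *
t=snapshot("top");s=snapshot("scene")
save("topA",t["pixels"],(230,120,460,290),3.4)
save("sceneA",s["pixels"],(220,80,430,310),2.6)
E
```

```text
(no output)
```

View pics/topA.png

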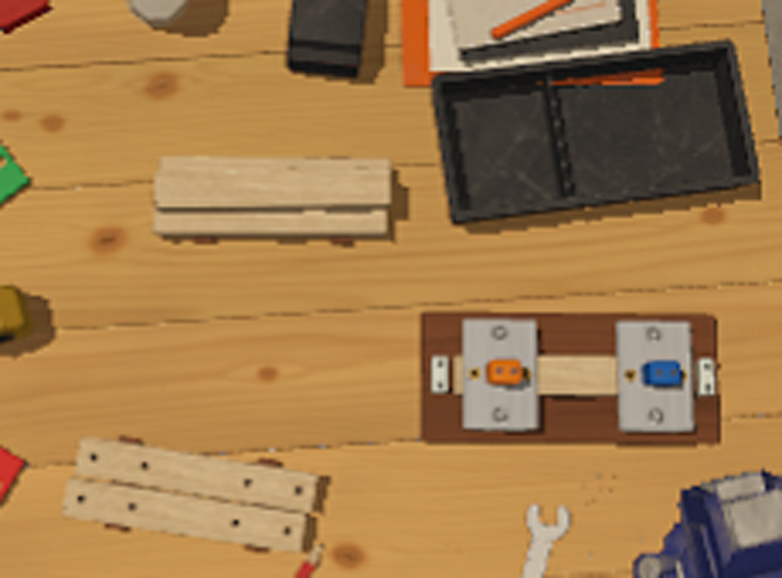

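View pics/sceneA.png

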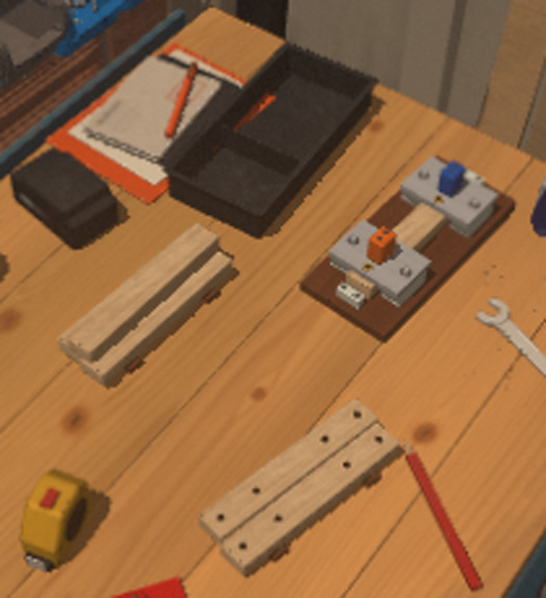

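These crops show the two grey plates on the brown jig: orange grip on the left (+y) end and blue on the right. The loose plain rail is on the plain pile at crop (275,183). The pile with dark holes at crop (195,495) is the drilled pile, and the black tray is at (595,130) with its small compartment to the left. The red and green plates lie on the bench and are not meant. Next I measure.

```bash
cat > m.py <<'E'
from h import *
np.set_printoptions(precision=1,suppress=True)
t=snapshot("top");s=snapshot("scene")
Ct=cloud(t);Cs=cloud(s)
def cen(m):
    n,l,st,c=cv2.connectedComponentsWithStats(m); 
    i=1+np.argmax(st[1:,4]); return c[i],l==i
for col,bt,bs in (("orange",(365,215,395,245),(355,160,380,190)),("blue",(410,215,440,245),(380,135,405,160))):
    ct,mt=cen(blob(t,col,bt));cs,ms=cen(blob(s,col,bs))
    print(col,"top px",ct,mt.sum(),"scene",cs,ms.sum(),"tri",*tri(t,ct,s,cs))
    for C,m in((Ct,mt),(Cs,ms)):
        P=C[m];z=np.nanpercentile(P[:,2],80);Q=P[P[:,2]>z-4];print("  depth topz",z,Q.mean(0))
# height-bands from clouds
for nm,C in(("top",Ct),("scene",Cs)):
    for lab,lo,hi,bx in (("plates",39,49,(330,680,-330,30)),):
        pass
def rect(P):
    r=cv2.minAreaRect(P[:,:2].astype(np.float32)); return r
def sel(C,box,lo,hi):
    P=C.reshape(-1,3);m=(P[:,0]>box[0])&(P[:,0]<box[1])&(P[:,1]>box[2])&(P[:,1]<box[3])&(P[:,2]>lo)&(P[:,2]<hi);return P[m]
def px(u,v,z): return plane(t,[(u,v)],z)[0]
for nm,(u,v) in dict(jig=(398,231),tray=(405,160),plain=(310,178),drilled=(287,265),tape=(225,214)).items():
    c=px(u,v,20);print(nm,c, "depth pt",Ct[v,u])
np.savez("/tmp/c.npz",Ct=Ct,Cs=Cs)
E
python3 m.py
```

```text
orange top px [378. 229.] 62 scene [365.5 173.3] 79 tri [478.1  71.8  61.4] 0.4122030216586781
  depth topz 75.8348573134563 [477.7  74.3  74.8]
  depth topz 75.13638154485815 [474.4  73.   74.9]
blue top px [424.3 229.2] 60 scene [393.4 145.9] 21 tri [472.4 -55.5  71.4] 3.6510741125946495
  depth topz 75.4071513905549 [473.6 -56.1  74.4]
  depth topz 76.01637351281063 [469.4 -54.   75.5]
jig [474.3   7.2  20. ] depth pt [473.2  10.4  34.7]
tray [685.5 -26.2  20. ] depth pt [689.7 -30.1   4.4]
plain [636.5 258.7  20. ] depth pt [630.8 258.3  46. ]
drilled [385.3 328.8  20. ] depth pt [385.  330.5   0.4]
tape [535.2 507.3  20. ] depth pt [529.7 496.3  63.9]
```

```bash
cat > m2.py <<'E'
from h import *
np.set_printoptions(precision=1,suppress=True)
t=snapshot("top");s=snapshot("scene")
Ct=cloud(t);Cs=cloud(s)
def run(nm,box,lo,hi):
    for lab,im,C in(("top",t,Ct),("scene",s,Cs)):
        m=((C[...,0]>box[0])&(C[...,0]<box[1])&(C[...,1]>box[2])&(C[...,1]<box[3])&(C[...,2]>lo)&(C[...,2]<hi)).astype(np.uint8)
        n,l,st,c=cv2.connectedComponentsWithStats(m,connectivity=4)
        for i in range(1,n):
            if st[i,4]<150: continue
            zz=np.median(C[l==i][:,2]); 
            v,u=np.where(l==i); P=plane(im,np.c_[u,v],zz)
            r=cv2.minAreaRect(P[:,:2].astype(np.float32))
            b=cv2.boxPoints(r); e=b[1]-b[0] if np.linalg.norm(b[1]-b[0])>np.linalg.norm(b[2]-b[1]) else b[2]-b[1]
            yaw=np.degrees(np.arctan2(-e[0],e[1])); yaw=(yaw+90)%180-90
            print(nm,lab,"z %.1f n %d c"%(zz,st[i,4]),np.array(r[0]),"size",np.sort(r[1]),"yaw of y-axis %.1f"%yaw)
run("plates",(400,550,-150,150),38,52)
run("board",(400,550,-150,150),8,20)
run("railtop",(570,720,130,380),41,52)
run("plainpile",(570,720,130,380),22,33)
run("drilled",(320,450,200,480),22,33)
run("trayrim",(570,800,-200,150),38,50)
run("tape",(480,600,440,560),40,80)
E
python3 m2.py
```

```text
plates top z 42.7 n 591 c [478.8  73.9] size [59.6 87.8] yaw of y-axis 88.6
plates top z 42.7 n 591 c [472.8 -55.7] size [61.9 88.3] yaw of y-axis 88.2
plates scene z 43.7 n 435 c [469.3 -56.7] size [66.7 93.6] yaw of y-axis 87.7
plates scene z 43.4 n 504 c [475.2  73.8] size [65.1 91.8] yaw of y-axis 88.2
board top z 14.6 n 1567 c [475.3   9.3] size [110.7 256.8] yaw of y-axis -1.5
board scene z 15.1 n 944 c [469.6   9.7] size [113.1 263.6] yaw of y-axis -3.4
railtop top z 45.9 n 746 c [638.3 259.6] size [ 32.5 193.6] yaw of y-axis -1.2
railtop scene z 46.4 n 758 c [636.5 259.5] size [ 35.8 202.3] yaw of y-axis -0.6
plainpile top z 26.6 n 229 c [666.7 256.5] size [  9.1 191.7] yaw of y-axis -1.2
plainpile top z 26.9 n 485 c [615.7 261.8] size [ 20.9 193.2] yaw of y-axis -1.3
plainpile scene z 27.3 n 578 c [613.9 262.2] size [ 34.7 204.3] yaw of y-axis -3.3
drilled top z 26.7 n 1594 c [385.2 332.9] size [ 66.8 201.7] yaw of y-axis -10.2
drilled scene z 26.8 n 1974 c [382.  333.3] size [ 68.8 206.2] yaw of y-axis -10.3
trayrim top z 43.1 n 730 c [687.1 -18.7] size [130.4 271.2] yaw of y-axis 6.1
trayrim scene z 43.5 n 571 c [684.7 -19.8] size [132.6 270.7] yaw of y-axis 5.6
tape top z 59.2 n 347 c [533.9 497.7] size [43.7 65.9] yaw of y-axis 15.0
tape scene z 58.7 n 458 c [527.8 508.7] size [47.9 65.6] yaw of y-axis 14.3
```

```bash
cat > go.py <<'E'
# go.py X Y TIPZ YAW : target of grasp axis x,y, fingertip z (TCP z-173), yaw -> fractions
import sys; from h import *
st=sense(); p=st["tool_pos"]; r=st["tcp_rot"]
X,Y,Z,W=map(float,sys.argv[1:5])
from scipy.spatial.transform import Rotation as Ro
R=Ro.from_euler("xyz",r,degrees=True)
T=Ro.from_euler("xyz",[180,0,W],degrees=True)
d=R.inv().apply([X-p[0],Y-p[1],Z+173-p[2]])/150
a=np.degrees((R.inv()*T).as_rotvec())/45
print("t=%.2f"%st["time"],"pose",p.round(1),r.round(2),"tipz %.1f"%(p[2]-173),"gap %.1f"%st["finger_gap"],"F",st["ft_force"].round(1))
print("full: t",d.round(4),"a",a.round(4), "dist %.0f mm"%(np.linalg.norm(d)*150))
E
python3 go.py 475 9 260 88.3; python3 - <<'E'
from h import *
t=snapshot("top");C=cloud(t)
print(np.nanmax(C[255:350,415:490,2]), C[295,450])
w=snapshot("wrist"); c=-w["R"].T@w["t"]; st=sense()
from scipy.spatial.transform import Rotation as Ro
print("cam in tool",Ro.from_euler("xyz",st["tcp_rot"],degrees=True).inv().apply(c-st["tool_pos"]))
E
```

```text
t=0.45 pose [ 164.  -577.1  404.6] [-179.99    0.     15.86] tipz 231.6 gap 85.5 F [-1.  -0.9 -0.2]
full: t [ 3.0624 -3.1924 -0.1889] a [-2.0000e-04 -1.0000e-04 -1.6099e+00] dist 664 mm
279.6622486272828 [303.38328075 -85.50561169 147.94527963]
cam in tool [77.42649198 -0.72247332 30.87615101]
```

```bash
python3 -m jog '[{"tx":0.3,"ty":-0.15,"tz":-0.05,"az":-0.15},{"tx":0.5,"ty":-0.35,"tz":-0.05,"az":-0.3},{"tx":0.65,"ty":-0.6,"tz":-0.05,"az":-0.45},{"tx":0.78,"ty":-0.8,"tz":-0.05,"az":-0.6},{"tx":0.9,"ty":-0.95,"tz":-0.05,"az":-0.75}]'; python3 go.py 475 9 260 88.3
```

```text
t=0.55 pose [ 164.  -577.2  404.7] [-180.     -0.     15.86] tipz 231.7 gap 85.7 F [0.1 0.8 0.3]
full: t [ 3.0623 -3.1923 -0.1886] a [-1.0000e-04 -0.0000e+00 -1.6098e+00] dist 664 mminvalid input at $[0]: expected keys tx, ty, tz, ax, ay, az, hand
```

```bash
python3 -m jog '[{"tx":0.2,"ty":-0.2,"tz":-0.1,"ax":0,"ay":0,"az":-0.15,"hand":1},{"tx":0.4,"ty":-0.4,"tz":-0.15,"ax":0,"ay":0,"az":-0.3,"hand":1},{"tx":0.6,"ty":-0.6,"tz":-0.2,"ax":0,"ay":0,"az":-0.45,"hand":1},{"tx":0.78,"ty":-0.8,"tz":-0.2,"ax":0,"ay":0,"az":-0.6,"hand":1},{"tx":0.9,"ty":-0.95,"tz":-0.2,"ax":0,"ay":0,"az":-0.75,"hand":1}]'; python3 go.py 475 9 260 88.3
```

```text
time: 0.97
tool_pos: [255.9, -401.2, 435.5]
tcp_rot: [179.9, 0.0, 50.0]
ft_force: [0.8, -0.8, 0.1]
finger_gap: 85.1
t=0.97 pose [ 255.9 -401.2  435.5] [179.91   0.    49.96] tipz 262.5 gap 85.1 F [ 0.8 -0.8  0.1]
full: t [ 3.0333 -0.6405  0.0158] a [ 1.900e-03  7.000e-04 -8.519e-01] dist 465 mm
```

```bash
python3 -m jog '[{"tx":0.25,"ty":-0.05,"tz":0,"ax":0,"ay":0,"az":-0.15,"hand":1},{"tx":0.5,"ty":-0.1,"tz":0,"ax":0,"ay":0,"az":-0.3,"hand":1},{"tx":0.75,"ty":-0.15,"tz":0,"ax":0,"ay":0,"az":-0.45,"hand":1},{"tx":1,"ty":-0.2,"tz":0,"ax":0,"ay":0,"az":-0.6,"hand":1},{"tx":1,"ty":-0.4,"tz":0,"ax":0,"ay":0,"az":-0.7,"hand":1}]'; python3 go.py 475 9 260 88.3
```

```text
time: 1.38
tool_pos: [310.0, -246.6, 434.5]
tcp_rot: [179.9, -0.1, 81.8]
ft_force: [0.3, -0.2, 0.9]
finger_gap: 85.2
t=1.38 pose [ 310.  -246.6  434.5] [ 1.7988e+02 -1.1000e-01  8.1820e+01] tipz 261.5 gap 85.2 F [ 0.3 -0.2  0.9]
full: t [1.8435 0.8462 0.0156] a [ 0.0028 -0.0023 -0.1441] dist 304 mm
```

```bash
python3 -m jog '[{"tx":0.25,"ty":0.1,"tz":0,"ax":0,"ay":0,"az":-0.14,"hand":1},{"tx":0.5,"ty":0.2,"tz":0,"ax":0,"ay":0,"az":-0.14,"hand":1},{"tx":0.75,"ty":0.35,"tz":0,"ax":0,"ay":0,"az":-0.14,"hand":1},{"tx":1,"ty":0.45,"tz":0,"ax":0,"ay":0,"az":-0.14,"hand":1},{"tx":1,"ty":0.6,"tz":0,"ax":0,"ay":0,"az":-0.14,"hand":1}]'; python3 go.py 500 40 260 88.3
```

```text
time: 1.8
tool_pos: [419.5, -110.1, 435.5]
tcp_rot: [179.9, -0.1, 87.7]
ft_force: [-0.5, 0.4, 0.8]
finger_gap: 85.8
t=1.80 pose [ 419.5 -110.1  435.5] [ 1.799e+02 -1.300e-01  8.772e+01] tipz 262.5 gap 85.8 F [-0.5  0.4  0.8]
full: t [1.0215 0.4966 0.0195] a [ 0.0023 -0.0028 -0.0129] dist 170 mm
```

```bash
python3 -m jog '[{"tx":0.25,"ty":0.1,"tz":0,"ax":0,"ay":0,"az":0,"hand":1},{"tx":0.5,"ty":0.2,"tz":0,"ax":0,"ay":0,"az":0,"hand":1},{"tx":0.75,"ty":0.35,"tz":0,"ax":0,"ay":0,"az":0,"hand":1},{"tx":1,"ty":0.4,"tz":0,"ax":0,"ay":0,"az":0,"hand":1},{"tx":1,"ty":0.4,"tz":0,"ax":0,"ay":0,"az":0,"hand":1}]'; python3 go.py 500 40 260 88.3; python3 - <<'E'
from h import *
w=snapshot("wrist");save("w1",w["pixels"])
E
```

```text
time: 2.22
tool_pos: [486.2, 37.1, 434.6]
tcp_rot: [180.0, -0.2, 87.7]
ft_force: [0.4, 0.0, 0.0]
finger_gap: 85.4
t=2.22 pose [486.2  37.1 434.6] [ 1.7999e+02 -1.7000e-01  8.7730e+01] tipz 261.6 gap 85.4 F [0.4 0.  0. ]
full: t [0.0227 0.091  0.0106] a [ 0.0003 -0.0038 -0.0126] dist 14 mm
```

View pics/w1.png

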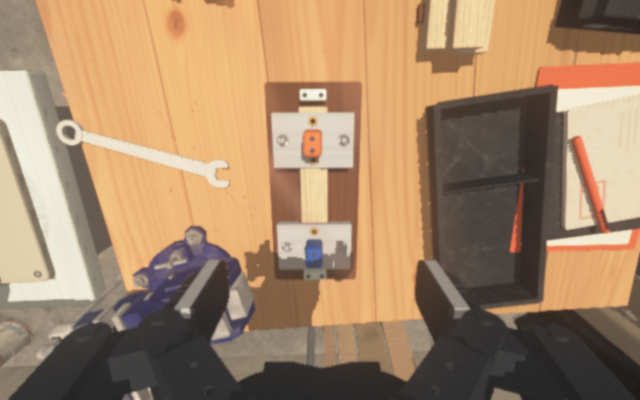

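The wrist picture shows the jig at (313,180), orange grip at (313,143), blue at (314,252), and the tray at (495,195) with its cross wall at (490,184). I'll measure these from here.

```bash
cat > mw.py <<'E'
from h import *
np.set_printoptions(precision=1,suppress=True)
w=snapshot("wrist");C=cloud(w)
def run(nm,box,lo,hi,mn=150,zf=None):
    m=((C[...,0]>box[0])&(C[...,0]<box[1])&(C[...,1]>box[2])&(C[...,1]<box[3])&(C[...,2]>lo)&(C[...,2]<hi)).astype(np.uint8)
    n,l,st,c=cv2.connectedComponentsWithStats(m,connectivity=4)
    for i in range(1,n):
        if st[i,4]<mn: continue
        zz=np.median(C[l==i][:,2]); v,u=np.where(l==i); P=plane(w,np.c_[u,v],zz)
        r=cv2.minAreaRect(P[:,:2].astype(np.float32)); b=cv2.boxPoints(r)
        e=b[1]-b[0] if np.linalg.norm(b[1]-b[0])>np.linalg.norm(b[2]-b[1]) else b[2]-b[1]
        yaw=np.degrees(np.arctan2(-e[0],e[1])); yaw=(yaw+90)%180-90
        print(nm,"z %.1f n %d c"%(zz,st[i,4]),np.array(r[0]),"mean",P[:,:2].mean(0),"size",np.sort(r[1]),"yaw %.1f"%yaw)
if __name__=="__main__":
    run("plate",(400,550,-150,150),38,52)
    run("grip",(400,550,-150,150),70,80,40)
    run("board",(400,550,-150,150),8,20)
    run("trayrim",(600,780,-200,150),39,50)
    run("trayfloor",(600,780,-200,150),-3,6)
    run("rail",(570,720,130,380),41,52)
    run("pile",(570,720,130,380),22,33)
E
python3 mw.py
```

```text
plate z 43.0 n 3837 c [477.1  73. ] mean [477.3  74.4] size [60.  89.9] yaw 87.7
plate z 43.1 n 2857 c [472.4 -55.8] mean [472.6 -54. ] size [61.9 90. ] yaw 87.7
grip z 74.6 n 492 c [477.1  73.2] mean [477.2  73.2] size [19.4 25.1] yaw -2.3
grip z 74.7 n 346 c [472.5 -55.4] mean [472.6 -55.4] size [18.3 25.1] yaw -2.3
board z 14.9 n 7639 c [474.8   9. ] mean [476.7  33.6] size [111.1 254. ] yaw -2.1
trayrim z 43.2 n 4473 c [685.6 -19.6] mean [692.6  12.6] size [131.2 270.9] yaw 5.9
trayfloor z -0.5 n 9066 c [691.7 -24.9] mean [659.5  68.5] size [184.6 349.9] yaw 0.0
trayfloor z 2.3 n 6539 c [686.5  57.6] mean [686.5  59.4] size [ 94.7 104.2] yaw -84.0
trayfloor z 2.5 n 7561 c [700.3 -74.5] mean [701.3 -69. ] size [104.6 149.2] yaw 5.7
trayfloor z -0.4 n 317 c [ 745.  -189.3] mean [ 749.2 -189.1] size [13.4 71.1] yaw -87.2
rail z 46.0 n 1520 c [637.8 178.2] mean [637.8 178.6] size [33.9 39.1] yaw -0.1
pile z 27.0 n 1381 c [634.4 180. ] mean [624.2 180.5] size [44.1 68. ] yaw 87.2
```

```bash
python3 go.py 477.1 73.1 110 87.8; python3 -m jog '[{"tx":0.1,"ty":-0.03,"tz":0.25,"ax":0,"ay":0,"az":0,"hand":0.6},{"tx":0.2,"ty":-0.05,"tz":0.5,"ax":0,"ay":0,"az":0,"hand":0.6},{"tx":0.238,"ty":-0.07,"tz":0.75,"ax":0,"ay":0,"az":0,"hand":0.6},{"tx":0.238,"ty":-0.07,"tz":1,"ax":0,"ay":0,"az":0,"hand":0.6},{"tx":0.238,"ty":-0.07,"tz":1,"ax":0,"ay":0,"az":0,"hand":0.6}]'; python3 go.py 477.1 73.1 47 87.8
```

```text
t=2.32 pose [485.4  33.  434.5] [-1.7997e+02  1.0000e-02  8.7630e+01] tipz 261.5 gap 85.3 F [-0.   0.2 -0.7]
full: t [ 0.2648 -0.0656  1.0102] a [-0.0007  0.0002 -0.0038] dist 157 mm
time: 2.73
tool_pos: [472.6, 66.4, 276.9]
tcp_rot: [-179.3, 0.1, 87.4]
ft_force: [-1.9, -0.5, -1.8]
finger_gap: 51.5
t=2.73 pose [472.6  66.4 276.9] [-1.7929e+02  8.0000e-02  8.7360e+01] tipz 103.9 gap 51.5 F [-1.9 -0.5 -1.8]
full: t [0.0462 0.0328 0.3791] a [-0.0157  0.0017 -0.0098] dist 57 mm
```

```bash
python3 -m jog '[{"tx":0,"ty":0,"tz":0.1,"ax":0,"ay":0,"az":0,"hand":0.6},{"tx":0,"ty":0,"tz":0.1,"ax":0,"ay":0,"az":0,"hand":0.6},{"tx":0,"ty":0,"tz":0.1,"ax":0,"ay":0,"az":0,"hand":0.6},{"tx":0,"ty":0,"tz":0.1,"ax":0,"ay":0,"az":0,"hand":0.6}]'; python3 go.py 477.1 73.1 47 87.8
```

```text
time: 3.07
tool_pos: [477.2, 66.8, 272.0]
tcp_rot: [179.8, -0.0, 87.3]
ft_force: [0.8, 0.8, -0.2]
finger_gap: 51.0
t=3.07 pose [477.2  66.8 272. ] [179.85  -0.    87.35] tipz 99.0 gap 51.0 F [ 0.8  0.8 -0.2]
full: t [ 0.0417 -0.0038  0.3468] a [ 0.0034 -0.0001 -0.01  ] dist 52 mm
```

```bash
python3 -m jog '[{"tx":0.042,"ty":-0.002,"tz":0.1,"ax":0,"ay":0,"az":-0.01,"hand":0.6},{"tx":0.042,"ty":-0.002,"tz":0.2,"ax":0,"ay":0,"az":-0.01,"hand":0.6},{"tx":0.042,"ty":-0.002,"tz":0.2,"ax":0,"ay":0,"az":-0.01,"hand":0.6},{"tx":0.042,"ty":-0.002,"tz":0.2,"ax":0,"ay":0,"az":-0.01,"hand":0.6}]'; python3 go.py 477.1 73.1 47 87.8; python3 - <<'E'
from h import *
w=snapshot("wrist");save("w2",w["pixels"])
E
python3 mw.py;python3 go.py 477.1 73.1 47 87.8
```

```text
time: 3.4
tool_pos: [476.5, 73.6, 240.6]
tcp_rot: [180.0, 0.0, 87.8]
ft_force: [0.9, -0.4, 0.3]
finger_gap: 51.2
t=3.40 pose [476.5  73.6 240.6] [1.800e+02 1.000e-02 8.785e+01] tipz 67.6 gap 51.2 F [ 0.9 -0.4  0.3]
full: t [-0.0031  0.004   0.1375] a [0.0001 0.0001 0.001 ] dist 21 mm
plate z 43.0 n 11162 c [477.2  73.9] mean [477.3  80.9] size [60.9 89.9] yaw 87.8
grip z 74.5 n 1949 c [477.3  74.9] mean [477.2  74.9] size [19.3 26.7] yaw -2.3
grip z 76.7 n 218 c [448.   75.5] mean [450.   79.2] size [ 7.9 22.8] yaw -1.8
grip z 76.6 n 215 c [502.3  74.2] mean [503.3  77.3] size [ 7.6 23.4] yaw -19.2
board z 14.9 n 9952 c [477.9  92.1] mean [478.6 115.9] size [ 88.7 110.3] yaw 87.8
board z 15.0 n 2703 c [440.6  -5.8] mean [442.8  -5.9] size [32.5 63.2] yaw -2.0
board z 15.0 n 2483 c [507.3  -7.5] mean [505.   -8.4] size [30.3 61.4] yaw -2.1
trayrim z 43.3 n 3742 c [631.5  47.3] mean [619.5  64.9] size [ 37.9 126.8] yaw 5.9
trayfloor z -0.7 n 14062 c [641.6  61.4] mean [629.8  98.6] size [ 84.2 177.2] yaw 0.1
trayfloor z 2.4 n 6847 c [677.2  49.5] mean [674.6  49.9] size [47.9 84. ] yaw 6.1
trayfloor z 2.4 n 4828 c [694.  -60.3] mean [696.5 -54.3] size [56.  84.6] yaw 13.3
rail z 44.3 n 806 c [621.6 172.3] mean [623.5 170.3] size [ 8.2 29. ] yaw 15.1
pile z 27.0 n 3858 c [614.2 176.1] mean [613.8 177.4] size [30.6 32.3] yaw -1.8
t=3.50 pose [477.1  73.6 241.4] [179.88  -0.    87.85] tipz 68.4 gap 51.6 F [ 0.2  0.  -0. ]
full: t [-0.0036 -0.      0.143 ] a [ 0.0027 -0.0001  0.001 ] dist 21 mm
```

View pics/w2.png

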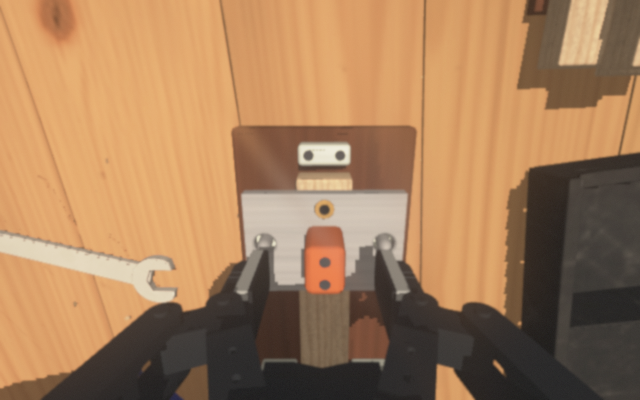

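The open fingers straddle the orange grip at (324,260) symmetrically. I go down and close.

```bash
python3 -m jog '[{"tx":-0.003,"ty":0,"tz":0.07,"ax":0,"ay":0,"az":0,"hand":0.6},{"tx":-0.003,"ty":0,"tz":0.14,"ax":0,"ay":0,"az":0,"hand":0.6},{"tx":-0.003,"ty":0,"tz":0.14,"ax":0,"ay":0,"az":0,"hand":0.6},{"tx":-0.003,"ty":0,"tz":0.14,"ax":0,"ay":0,"az":0,"hand":0.2},{"tx":-0.003,"ty":0,"tz":0.14,"ax":0,"ay":0,"az":0,"hand":0.1}]' 50;python3 -m jog '[{"tx":0,"ty":0,"tz":0,"ax":0,"ay":0,"az":0,"hand":0},{"tx":0,"ty":0,"tz":0,"ax":0,"ay":0,"az":0,"hand":0},{"tx":0,"ty":0,"tz":0,"ax":0,"ay":0,"az":0,"hand":0},{"tx":0,"ty":0,"tz":0,"ax":0,"ay":0,"az":0,"hand":0}]' 50; python3 go.py 477.1 73.1 47 87.8
```

```text
time: 3.92
tool_pos: [476.0, 73.3, 218.0]
tcp_rot: [-179.9, 0.0, 87.9]
ft_force: [0.0, 0.4, 0.5]
finger_gap: 28.1
time: 4.25
tool_pos: [476.0, 73.3, 218.3]
tcp_rot: [-180.0, 0.0, 87.9]
ft_force: [1.0, 0.2, -1.3]
finger_gap: 19.1
t=4.25 pose [476.   73.3 218.3] [-1.7995e+02  1.0000e-02  8.7860e+01] tipz 45.3 gap 19.1 F [ 1.   0.2 -1.3]
full: t [-0.0014  0.0072 -0.0115] a [-0.0011  0.0001  0.0014] dist 2 mm
```

```bash
python3 -m jog '[{"tx":0,"ty":0,"tz":-0.1,"ax":0,"ay":0,"az":0,"hand":0},{"tx":0,"ty":0,"tz":-0.25,"ax":0,"ay":0,"az":0,"hand":0},{"tx":0,"ty":0,"tz":-0.45,"ax":0,"ay":0,"az":0,"hand":0},{"tx":0,"ty":0.1,"tz":-0.6,"ax":0,"ay":0,"az":0,"hand":0},{"tx":0,"ty":0.35,"tz":-0.6,"ax":0,"ay":0,"az":-0.1,"hand":0}]'; python3 go.py 677.4 59.6 110 95.9
```

```text
time: 4.67
tool_pos: [528.8, 71.9, 314.4]
tcp_rot: [179.7, -0.0, 92.3]
ft_force: [0.8, -0.5, 0.2]
finger_gap: 19.3
t=4.67 pose [528.8  71.9 314.4] [ 1.7966e+02 -1.0000e-02  9.2340e+01] tipz 141.4 gap 19.3 F [ 0.8 -0.5  0.2]
full: t [-0.1225  0.9854  0.2148] a [ 0.0075 -0.0001 -0.0791] dist 152 mm
```

```bash
python3 -m jog '[{"tx":-0.02,"ty":0.25,"tz":0,"ax":0,"ay":0,"az":-0.05,"hand":0},{"tx":-0.05,"ty":0.5,"tz":0,"ax":0,"ay":0,"az":-0.08,"hand":0},{"tx":-0.1,"ty":0.75,"tz":0,"ax":0,"ay":0,"az":-0.08,"hand":0},{"tx":-0.12,"ty":0.95,"tz":0,"ax":0,"ay":0,"az":-0.08,"hand":0},{"tx":-0.12,"ty":0.95,"tz":0,"ax":0,"ay":0,"az":-0.08,"hand":0}]'; python3 -m jog '[{"tx":0,"ty":0,"tz":0,"ax":0,"ay":0,"az":0,"hand":0},{"tx":0,"ty":0,"tz":0,"ax":0,"ay":0,"az":0,"hand":0},{"tx":0,"ty":0,"tz":0,"ax":0,"ay":0,"az":0,"hand":0}]';python3 go.py 677.4 59.6 110 95.9
python3 - <<'E'
from h import *
w=snapshot("wrist");save("w3",w["pixels"])
E
python3 mw.py
```

```text
time: 5.08
tool_pos: [675.4, 58.3, 305.7]
tcp_rot: [-179.9, 0.0, 95.9]
ft_force: [0.3, 0.4, -2.0]
finger_gap: 19.1
time: 5.33
tool_pos: [671.1, 59.5, 308.5]
tcp_rot: [-179.9, -0.0, 96.0]
ft_force: [0.0, -0.3, -1.7]
finger_gap: 18.9
t=5.33 pose [671.1  59.5 308.5] [-1.7995e+02 -1.0000e-02  9.5980e+01] tipz 135.5 gap 18.9 F [ 0.  -0.3 -1.7]
full: t [-0.0037  0.0422  0.1702] a [-0.0011 -0.0002  0.0017] dist 26 mm
plate z 45.4 n 202 c [445.9  75.2] mean [446.   75.1] size [ 7.2 15.5] yaw -83.8
plate z 45.2 n 164 c [513.4  73.2] mean [513.2  73.1] size [ 7.7 13.2] yaw -66.1
plate z 43.1 n 5737 c [474.5 -54.9] mean [477.5 -50.2] size [64.7 93.3] yaw 88.0
grip z 74.4 n 860 c [475.3 -53.5] mean [475.3 -53.7] size [21.9 28.7] yaw -1.0
board z 14.9 n 12952 c [477.3   9.4] mean [499.2  59.6] size [114.6 254.4] yaw -2.2
board z 15.0 n 2364 c [432.    3.8] mean [432.3   6.5] size [24.2 84.7] yaw -2.1
trayrim z 43.4 n 3253 c [674.7  88.2] mean [673.9 100.9] size [ 53.6 129.4] yaw -84.2
trayfloor z -0.8 n 4506 c [634.  126.5] mean [633.1 128.5] size [48.7 68.8] yaw -88.3
trayfloor z 0.5 n 8085 c [725.2  50.1] mean [734.3 113.8] size [113.8 199.8] yaw 0.1
trayfloor z 2.6 n 7542 c [676.2  75.8] mean [676.1  76.5] size [ 50.1 116.5] yaw -84.1
trayfloor z 2.4 n 2356 c [ 687.2 -103.6] mean [ 687.6 -106.3] size [61.9 64.9] yaw -84.1
rail z 46.2 n 3008 c [639.4 177.5] mean [639.6 177.2] size [31.9 36.7] yaw -0.5
pile z 27.1 n 1355 c [611.5 179.6] mean [611.8 179.7] size [17.5 34.7] yaw -0.7
pile z 26.9 n 1481 c [652.  179.7] mean [660.4 178.3] size [32.5 45.7] yaw -1.9
```

View pics/w3.png

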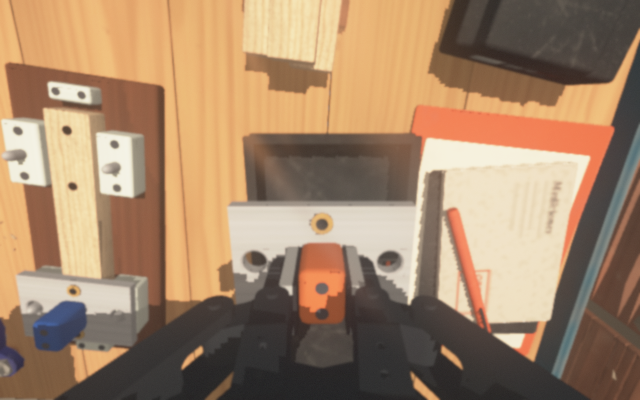

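```bash
python3 -m jog '[{"tx":0,"ty":0.042,"tz":0.1,"ax":0,"ay":0,"az":0,"hand":0},{"tx":0,"ty":0.042,"tz":0.3,"ax":0,"ay":0,"az":0,"hand":0},{"tx":0,"ty":0.042,"tz":0.5,"ax":0,"ay":0,"az":0,"hand":0},{"tx":0,"ty":0.042,"tz":0.6,"ax":0,"ay":0,"az":0,"hand":0},{"tx":0,"ty":0.042,"tz":0.6,"ax":0,"ay":0,"az":0,"hand":0}]'; python3 -m jog '[{"tx":0,"ty":0,"tz":0.05,"ax":0,"ay":0,"az":0,"hand":0},{"tx":0,"ty":0,"tz":0.1,"ax":0,"ay":0,"az":0,"hand":0},{"tx":0,"ty":0,"tz":0.1,"ax":0,"ay":0,"az":0,"hand":0},{"tx":0,"ty":0,"tz":0.1,"ax":0,"ay":0,"az":0,"hand":0}]';python3 go.py 677.4 59.6 13 95.9
```

```text
time: 5.85
tool_pos: [675.4, 60.0, 213.8]
tcp_rot: [-179.5, -0.0, 96.0]
ft_force: [-0.8, 0.4, -3.0]
finger_gap: 19.1
time: 6.18
tool_pos: [678.5, 59.9, 204.7]
tcp_rot: [179.9, 0.0, 96.0]
ft_force: [-1.2, -0.0, -1.8]
finger_gap: 19.3
t=6.18 pose [678.5  59.9 204.7] [1.7993e+02 1.0000e-02 9.5960e+01] tipz 31.7 gap 19.3 F [-1.2 -0.  -1.8]
full: t [-0.0015 -0.0079  0.1248] a [0.0016 0.0001 0.0013] dist 19 mm
```

```bash
python3 -m jog '[{"tx":0,"ty":0,"tz":0.06,"ax":0,"ay":0,"az":0,"hand":0},{"tx":0,"ty":0,"tz":0.11,"ax":0,"ay":0,"az":0,"hand":0},{"tx":0,"ty":0,"tz":0.11,"ax":0,"ay":0,"az":0,"hand":0},{"tx":0,"ty":0,"tz":0.11,"ax":0,"ay":0,"az":0,"hand":0}]';python3 go.py 677.4 59.6 13 95.9
```

```text
time: 6.52
tool_pos: [678.0, 59.9, 186.6]
tcp_rot: [-179.9, -0.0, 96.0]
ft_force: [0.4, -0.6, -2.6]
finger_gap: 19.2
t=6.52 pose [678.   59.9 186.6] [-1.7995e+02 -1.0000e-02  9.5960e+01] tipz 13.6 gap 19.2 F [ 0.4 -0.6 -2.6]
full: t [-0.0016 -0.0039  0.0041] a [-0.0012 -0.0001  0.0013] dist 1 mm
```

```bash
python3 -m jog '[{"tx":0,"ty":0,"tz":0.006,"ax":0,"ay":0,"az":0,"hand":0},{"tx":0,"ty":0,"tz":0.006,"ax":0,"ay":0,"az":0,"hand":0.2},{"tx":0,"ty":0,"tz":0.006,"ax":0,"ay":0,"az":0,"hand":0.5},{"tx":0,"ty":0,"tz":0.006,"ax":0,"ay":0,"az":0,"hand":0.5},{"tx":0,"ty":0,"tz":0.006,"ax":0,"ay":0,"az":0,"hand":0.5}]'; python3 -m jog '[{"tx":0,"ty":0,"tz":-0.1,"ax":0,"ay":0,"az":0,"hand":0.5},{"tx":0,"ty":0,"tz":-0.3,"ax":0,"ay":0,"az":0,"hand":0.5},{"tx":0,"ty":0,"tz":-0.55,"ax":0,"ay":0,"az":0,"hand":0.5},{"tx":0,"ty":0,"tz":-0.8,"ax":0,"ay":0,"az":0,"hand":0.5},{"tx":0,"ty":0,"tz":-0.95,"ax":0,"ay":0,"az":0,"hand":0.5}]';python3 go.py 472.4 -55.5 110 87.8; python3 - <<'E'
from h import *
w=snapshot("wrist");save("w4",w["pixels"])
E
```

```text
time: 6.93
tool_pos: [678.4, 59.9, 186.8]
tcp_rot: [180.0, 0.0, 96.0]
ft_force: [-0.2, -0.1, 0.3]
finger_gap: 43.0
time: 7.35
tool_pos: [679.0, 60.0, 335.6]
tcp_rot: [179.6, 0.0, 96.0]
ft_force: [1.5, 0.5, 0.1]
finger_gap: 42.4
t=7.35 pose [679.   60.  335.6] [1.7962e+02 3.0000e-02 9.5960e+01] tipz 162.6 gap 42.4 F [1.5 0.5 0.1]
full: t [-0.6225 -1.452   0.3418] a [8.400e-03 1.000e-04 1.814e-01] dist 242 mm
```

View pics/w4.png

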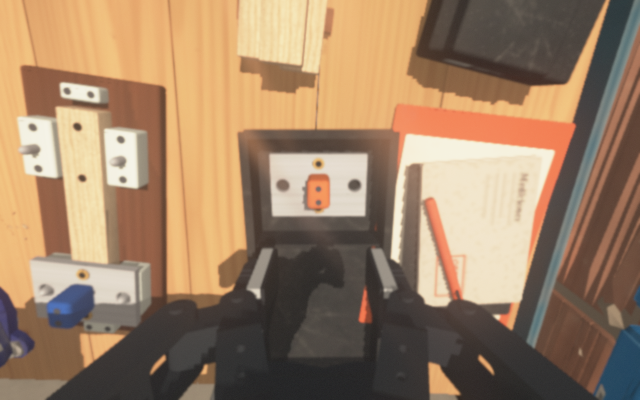

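The orange plate lies flat in the small compartment (318,190). Next is the blue one.

```bash
python3 -m jog '[{"tx":-0.1,"ty":-0.2,"tz":0,"ax":0,"ay":0,"az":0.05,"hand":0.6},{"tx":-0.2,"ty":-0.4,"tz":0,"ax":0,"ay":0,"az":0.1,"hand":0.6},{"tx":-0.3,"ty":-0.65,"tz":0,"ax":0,"ay":0,"az":0.15,"hand":0.6},{"tx":-0.4,"ty":-0.85,"tz":0,"ax":0,"ay":0,"az":0.18,"hand":0.6},{"tx":-0.45,"ty":-1,"tz":0,"ax":0,"ay":0,"az":0.18,"hand":0.6}]';python3 go.py 472.4 -55.5 110 87.8
```

```text
time: 7.82
tool_pos: [533.9, -24.1, 329.5]
tcp_rot: [180.0, 0.0, 87.7]
ft_force: [-0.8, 0.1, 0.5]
finger_gap: 51.2
t=7.82 pose [533.9 -24.1 329.5] [1.7999e+02 4.0000e-02 8.7730e+01] tipz 156.5 gap 51.2 F [-0.8  0.1  0.5]
full: t [-0.2253 -0.4013  0.3101] a [ 0.0003  0.0009 -0.0015] dist 83 mm
```

```bash
python3 -m jog '[{"tx":-0.15,"ty":-0.2,"tz":0.1,"ax":0,"ay":0,"az":0,"hand":0.6},{"tx":-0.22,"ty":-0.36,"tz":0.25,"ax":0,"ay":0,"az":0,"hand":0.6},{"tx":-0.22,"ty":-0.36,"tz":0.4,"ax":0,"ay":0,"az":0,"hand":0.6},{"tx":-0.22,"ty":-0.36,"tz":0.5,"ax":0,"ay":0,"az":0,"hand":0.6},{"tx":-0.22,"ty":-0.36,"tz":0.5,"ax":0,"ay":0,"az":0,"hand":0.6}]';python3 -m jog '[{"tx":0,"ty":0,"tz":0,"ax":0,"ay":0,"az":0,"hand":0.6},{"tx":0,"ty":0,"tz":0,"ax":0,"ay":0,"az":0,"hand":0.6},{"tx":0,"ty":0,"tz":0,"ax":0,"ay":0,"az":0,"hand":0.6}]';python3 mw.py | head -3;python3 - <<'E'
from h import *
w=snapshot("wrist");save("w5",w["pixels"])
E
python3 go.py 472.4 -55.5 46 87.8
```

```text
time: 8.23
tool_pos: [478.9, -53.7, 251.3]
tcp_rot: [-179.8, -0.0, 87.8]
ft_force: [-0.5, 0.6, 0.1]
finger_gap: 50.8
time: 8.48
tool_pos: [481.8, -53.8, 255.7]
tcp_rot: [179.8, 0.0, 87.9]
ft_force: [0.4, 0.1, -0.3]
finger_gap: 51.2
plate z 43.0 n 10192 c [472.6 -56.1] mean [475.3 -50.5] size [60.8 89.9] yaw 87.8
grip z 74.6 n 1636 c [472.8 -55.1] mean [472.9 -55.1] size [19.3 26.7] yaw -2.1
board z 14.9 n 8547 c [437.7  -5.3] mean [437.9  14.7] size [ 37.2 168.8] yaw -2.1
t=8.58 pose [481.6 -53.7 255.3] [1.7987e+02 2.0000e-02 8.7880e+01] tipz 82.3 gap 51.1 F [ 0.1 -0.1 -0.1]
full: t [-0.014  -0.0616  0.2415] a [0.0029 0.0005 0.0019] dist 37 mm
```

View pics/w5.png

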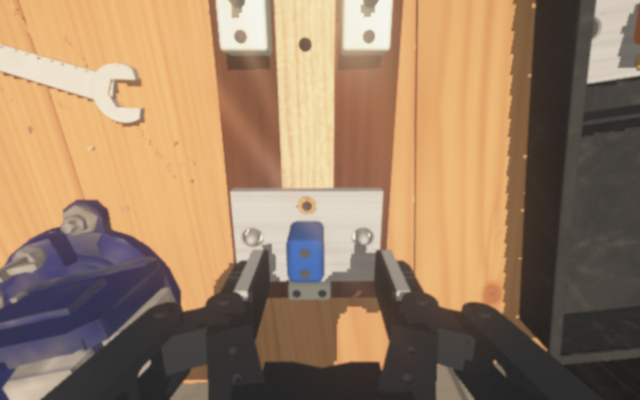

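```bash
python3 - <<'E'
from h import *
C=np.load("/tmp/c.npz")["Ct"].reshape(-1,3)
for x in range(280,430,15):
    m=(C[:,0]>x)&(C[:,0]<x+15)&(C[:,1]>-170)&(C[:,1]<10)
    print(x,np.nanmax(C[m,2]) if m.any() else None, C[m&(C[:,2]>25)][:,1].max() if (m&(C[:,2]>25)).any() else None)
E
python3 -m jog '[{"tx":-0.012,"ty":-0.058,"tz":0.03,"ax":0,"ay":0,"az":0,"hand":0.6},{"tx":-0.012,"ty":-0.058,"tz":0.05,"ax":0,"ay":0,"az":0,"hand":0.6},{"tx":-0.012,"ty":-0.058,"tz":0.05,"ax":0,"ay":0,"az":0,"hand":0.6}]'
python3 go.py 472.5 -55.4 46 87.8
```

```text
280 152.40202363588804 -60.710435277630864
295 152.948396637621 -54.04748806982832
310 151.72176113068733 -50.616382960401545
325 150.36727052530085 -75.6411717846647
340 112.8394891259521 -73.44720360658195
355 114.22225671991843 -71.8657419164002
370 110.30502295046134 -72.04618031969669
385 91.79261084710681 -97.2753376442633
400 5.305289578053608 None
415 44.99478260388046 -25.1014180767656
time: 8.83
tool_pos: [471.9, -55.1, 246.0]
tcp_rot: [-180.0, -0.0, 87.9]
ft_force: [-0.7, 0.3, -1.0]
finger_gap: 51.3
t=8.83 pose [471.9 -55.1 246. ] [-1.7997e+02 -1.0000e-02  8.7860e+01] tipz 73.0 gap 51.3 F [-0.7  0.3 -1. ]
full: t [-0.0019  0.0042  0.18  ] a [-0.0006 -0.0002  0.0013] dist 27 mm
```

Clear of the vise, so I descend and grip.

```bash
python3 -m jog '[{"tx":0,"ty":0.003,"tz":0.1,"ax":0,"ay":0,"az":0,"hand":0.6},{"tx":0,"ty":0.003,"tz":0.18,"ax":0,"ay":0,"az":0,"hand":0.6},{"tx":0,"ty":0.003,"tz":0.18,"ax":0,"ay":0,"az":0,"hand":0.6},{"tx":0,"ty":0.003,"tz":0.18,"ax":0,"ay":0,"az":0,"hand":0.2},{"tx":0,"ty":0.003,"tz":0.18,"ax":0,"ay":0,"az":0,"hand":0.1}]' 50;python3 -m jog '[{"tx":0,"ty":0,"tz":0,"ax":0,"ay":0,"az":0,"hand":0},{"tx":0,"ty":0,"tz":0,"ax":0,"ay":0,"az":0,"hand":0},{"tx":0,"ty":0,"tz":0,"ax":0,"ay":0,"az":0,"hand":0},{"tx":0,"ty":0,"tz":0,"ax":0,"ay":0,"az":0,"hand":0}]' 50; python3 go.py 472.4 -55.4 46 87.8
```

```text
time: 9.25
tool_pos: [472.8, -55.2, 219.9]
tcp_rot: [-180.0, -0.0, 87.9]
ft_force: [-0.5, -0.7, 0.2]
finger_gap: 28.0
time: 9.58
tool_pos: [472.8, -55.3, 220.1]
tcp_rot: [179.9, 0.0, 87.9]
ft_force: [-1.9, 0.5, 5.9]
finger_gap: 18.9
t=9.58 pose [472.8 -55.3 220.1] [1.7994e+02 1.0000e-02 8.7860e+01] tipz 47.1 gap 18.9 F [-1.9  0.5  5.9]
full: t [-0.0011 -0.0027  0.0075] a [0.0013 0.0002 0.0014] dist 1 mm
```

```bash
python3 -m jog '[{"tx":0,"ty":0,"tz":-0.1,"ax":0,"ay":0,"az":0,"hand":0},{"tx":0,"ty":0,"tz":-0.25,"ax":0,"ay":0,"az":0,"hand":0},{"tx":0,"ty":0,"tz":-0.45,"ax":0,"ay":0,"az":0,"hand":0},{"tx":0,"ty":0.1,"tz":-0.6,"ax":0,"ay":0,"az":0,"hand":0},{"tx":0,"ty":0.35,"tz":-0.6,"ax":0,"ay":0,"az":-0.1,"hand":0}]'; python3 go.py 690.7 -68.7 110 95.9
```

```text
time: 10.0
tool_pos: [524.9, -57.3, 314.8]
tcp_rot: [179.7, 0.1, 92.3]
ft_force: [2.5, -1.1, -0.3]
finger_gap: 19.3
t=10.00 pose [524.9 -57.3 314.8] [1.7969e+02 1.0000e-01 9.2270e+01] tipz 141.8 gap 19.3 F [ 2.5 -1.1 -0.3]
full: t [-0.1191  1.1006  0.2181] a [ 0.0067  0.0023 -0.0806] dist 169 mm
```

```bash
python3 -m jog '[{"tx":-0.02,"ty":0.25,"tz":0,"ax":0,"ay":0,"az":-0.05,"hand":0},{"tx":-0.05,"ty":0.5,"tz":0,"ax":0,"ay":0,"az":-0.08,"hand":0},{"tx":-0.1,"ty":0.75,"tz":0,"ax":0,"ay":0,"az":-0.08,"hand":0},{"tx":-0.1,"ty":0.98,"tz":0,"ax":0,"ay":0,"az":-0.08,"hand":0},{"tx":-0.1,"ty":0.98,"tz":0,"ax":0,"ay":0,"az":-0.08,"hand":0}]'; python3 -m jog '[{"tx":0,"ty":0,"tz":0,"ax":0,"ay":0,"az":0,"hand":0},{"tx":0,"ty":0,"tz":0,"ax":0,"ay":0,"az":0,"hand":0},{"tx":0,"ty":0,"tz":0,"ax":0,"ay":0,"az":0,"hand":0}]';python3 go.py 690.7 -68.7 14 95.9
python3 - <<'E'
from h import *
w=snapshot("wrist");save("w6",w["pixels"])
E
```

```text
time: 10.42
tool_pos: [676.2, -66.1, 305.2]
tcp_rot: [-179.9, -0.1, 96.0]
ft_force: [-0.7, -0.2, -3.3]
finger_gap: 19.4
time: 10.67
tool_pos: [671.5, -66.1, 309.3]
tcp_rot: [-180.0, -0.0, 96.0]
ft_force: [-1.0, 0.1, -2.4]
finger_gap: 19.2
t=10.67 pose [671.5 -66.1 309.3] [-1.7995e+02 -1.0000e-02  9.5960e+01] tipz 136.3 gap 19.2 F [-1.   0.1 -2.4]
full: t [-0.0307  0.1259  0.815 ] a [-0.001  -0.0001  0.0013] dist 124 mm
```

View pics/w6.png

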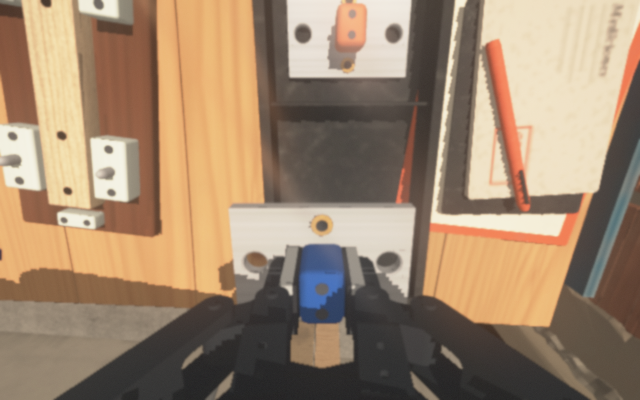

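```bash
python3 -m jog '[{"tx":-0.03,"ty":0.12,"tz":0.1,"ax":0,"ay":0,"az":0,"hand":0},{"tx":-0.03,"ty":0.125,"tz":0.3,"ax":0,"ay":0,"az":0,"hand":0},{"tx":-0.03,"ty":0.125,"tz":0.5,"ax":0,"ay":0,"az":0,"hand":0},{"tx":-0.03,"ty":0.125,"tz":0.6,"ax":0,"ay":0,"az":0,"hand":0},{"tx":-0.03,"ty":0.125,"tz":0.6,"ax":0,"ay":0,"az":0,"hand":0}]'; python3 -m jog '[{"tx":0,"ty":0,"tz":0.05,"ax":0,"ay":0,"az":0,"hand":0},{"tx":0,"ty":0,"tz":0.1,"ax":0,"ay":0,"az":0,"hand":0},{"tx":0,"ty":0,"tz":0.1,"ax":0,"ay":0,"az":0,"hand":0},{"tx":0,"ty":0,"tz":0.1,"ax":0,"ay":0,"az":0,"hand":0}]';python3 go.py 690.7 -68.7 14.5 95.9
```

```text
time: 11.13
tool_pos: [688.7, -68.3, 214.5]
tcp_rot: [-179.5, -0.1, 95.9]
ft_force: [-1.0, 0.9, -3.0]
finger_gap: 19.2
time: 11.47
tool_pos: [691.9, -68.7, 205.4]
tcp_rot: [179.9, 0.0, 96.0]
ft_force: [-0.2, 0.4, -1.7]
finger_gap: 19.3
t=11.47 pose [691.9 -68.7 205.4] [1.7993e+02 2.0000e-02 9.5960e+01] tipz 32.4 gap 19.3 F [-0.2  0.4 -1.7]
full: t [ 0.001  -0.0078  0.1193] a [0.0016 0.0004 0.0013] dist 18 mm
```

```bash
python3 -m jog '[{"tx":0,"ty":0,"tz":0.06,"ax":0,"ay":0,"az":0,"hand":0},{"tx":0,"ty":0,"tz":0.114,"ax":0,"ay":0,"az":0,"hand":0},{"tx":0,"ty":0,"tz":0.114,"ax":0,"ay":0,"az":0,"hand":0},{"tx":0,"ty":0,"tz":0.114,"ax":0,"ay":0,"az":0,"hand":0}]';python3 go.py 690.7 -68.7 14.5 95.9
```

```text
time: 11.8
tool_pos: [692.0, -68.8, 187.4]
tcp_rot: [179.9, 0.0, 96.0]
ft_force: [0.8, -0.5, 0.2]
finger_gap: 19.0
t=11.80 pose [692.  -68.8 187.4] [1.7992e+02 2.0000e-02 9.5960e+01] tipz 14.4 gap 19.0 F [ 0.8 -0.5  0.2]
full: t [ 0.0013 -0.0085 -0.0009] a [0.0017 0.0004 0.0013] dist 1 mm
```

```bash
python3 -m jog '[{"tx":0,"ty":0,"tz":0.003,"ax":0,"ay":0,"az":0,"hand":0},{"tx":0,"ty":0,"tz":0.003,"ax":0,"ay":0,"az":0,"hand":0.2},{"tx":0,"ty":0,"tz":0.003,"ax":0,"ay":0,"az":0,"hand":0.5},{"tx":0,"ty":0,"tz":0.003,"ax":0,"ay":0,"az":0,"hand":0.5},{"tx":0,"ty":0,"tz":0.003,"ax":0,"ay":0,"az":0,"hand":0.5}]'; python3 -m jog '[{"tx":0,"ty":0,"tz":-0.1,"ax":0,"ay":0,"az":0,"hand":0.5},{"tx":0,"ty":0,"tz":-0.3,"ax":0,"ay":0,"az":0,"hand":0.5},{"tx":0,"ty":0,"tz":-0.55,"ax":0,"ay":0,"az":0,"hand":0.5},{"tx":0,"ty":0,"tz":-0.8,"ax":0,"ay":0,"az":0,"hand":0.5},{"tx":0,"ty":0,"tz":-0.95,"ax":0,"ay":0,"az":0,"hand":0.5}]';python3 go.py 474.8 35 110 87.8; python3 - <<'E'
from h import *
w=snapshot("wrist");save("w7",w["pixels"])
np.set_printoptions(precision=1,suppress=True)
from mw import *
run("tplates",(600,780,-200,150),7,14)
run("grips",(600,780,-140,150),37,43,40)
run("rail",(400,550,-150,150),30,38)
E
```

```text
time: 12.22
tool_pos: [691.2, -68.6, 186.3]
tcp_rot: [-179.9, -0.0, 96.0]
ft_force: [0.2, 0.3, -0.6]
finger_gap: 42.7
time: 12.63
tool_pos: [692.2, -68.7, 335.7]
tcp_rot: [179.7, 0.1, 96.0]
ft_force: [0.7, -0.2, 0.9]
finger_gap: 42.9
t=12.63 pose [692.2 -68.7 335.7] [1.7968e+02 9.0000e-02 9.5960e+01] tipz 162.7 gap 42.9 F [ 0.7 -0.2  0.9]
full: t [ 0.8389 -1.3717  0.3423] a [0.0073 0.0015 0.1814] dist 247 mm
tplates z 11.0 n 160 c [622.3  41.4] mean [622.1  43. ] size [ 2.1 70.6] yaw 6.1
tplates z 10.5 n 6210 c [677.7  56.4] mean [677.7  56. ] size [53.1 89.6] yaw -84.0
tplates z 10.8 n 150 c [736.2  53.5] mean [736.1  55. ] size [ 2.2 71. ] yaw 5.2
tplates z 13.2 n 1898 c [774.    9.3] mean [771.1  23.1] size [ 14.8 163.8] yaw 6.6
tplates z 10.4 n 173 c [748.6 -63.1] mean [748.2 -59.7] size [  1.6 129.5] yaw 6.0
tplates z 10.7 n 4693 c [691.6 -70.4] mean [691.4 -69. ] size [60.6 90. ] yaw -84.2
tplates z 10.5 n 268 c [ 704.6 -146.1] mean [ 703.8 -146.1] size [ 4.6 90.1] yaw -84.4
grips z 41.7 n 866 c [677.4  58.9] mean [677.4  59.4] size [19.5 26.2] yaw 6.1
grips z 41.8 n 41 c [735.6  67.1] mean [735.1  68. ] size [ 2.5 13.1] yaw 6.7
grips z 41.8 n 46 c [629.7 -31.3] mean [630.  -30.7] size [ 2.6 21.2] yaw 7.2
grips z 42.0 n 494 c [691.5 -69.5] mean [691.5 -69.2] size [19.3 26.2] yaw 5.7
rail z 34.2 n 10390 c [461.2 -16. ] mean [470.1 -19.3] size [ 65.7 147. ] yaw -2.1
rail z 34.8 n 664 c [512.2  52. ] mean [512.5  53. ] size [12.2 28.7] yaw -83.2
rail z 34.9 n 1746 c [507.7 -57.1] mean [507.9 -56.3] size [28.6 47.9] yaw -0.9
```

View pics/w7.png

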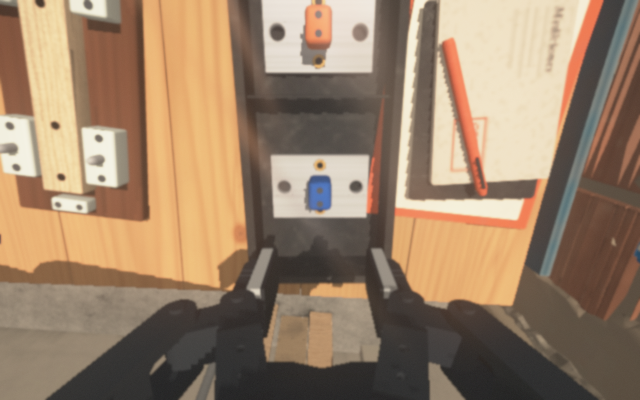

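Both plates lie flat in the tray: blue at (320,192), orange at (318,25), with plate tops at z≈10.6. Next is the drilled rail.

```bash
python3 -m jog '[{"tx":0.15,"ty":-0.2,"tz":0,"ax":0,"ay":0,"az":0.05,"hand":0.8},{"tx":0.25,"ty":-0.42,"tz":0,"ax":0,"ay":0,"az":0.1,"hand":0.8},{"tx":0.4,"ty":-0.65,"tz":0,"ax":0,"ay":0,"az":0.15,"hand":0.8},{"tx":0.5,"ty":-0.87,"tz":0,"ax":0,"ay":0,"az":0.18,"hand":0.8},{"tx":0.6,"ty":-1,"tz":0,"ax":0,"ay":0,"az":0.18,"hand":0.8}]';python3 go.py 474.8 20 100 87.8
```

```text
time: 13.15
tool_pos: [529.9, 5.9, 328.3]
tcp_rot: [-179.8, -0.0, 87.8]
ft_force: [0.0, -1.2, 0.6]
finger_gap: 68.3
t=13.15 pose [529.9   5.9 328.3] [-179.84   -0.     87.77] tipz 155.3 gap 68.3 F [ 0.  -1.2  0.6]
full: t [ 0.0794 -0.3698  0.37  ] a [-0.0036 -0.0001 -0.0006] dist 79 mm
```

```bash
python3 -m jog '[{"tx":0.02,"ty":-0.2,"tz":0.1,"ax":0,"ay":0,"az":0,"hand":0.75},{"tx":0.02,"ty":-0.35,"tz":0.2,"ax":0,"ay":0,"az":0,"hand":0.75},{"tx":0.02,"ty":-0.35,"tz":0.3,"ax":0,"ay":0,"az":0,"hand":0.75},{"tx":0.02,"ty":-0.35,"tz":0.35,"ax":0,"ay":0,"az":0,"hand":0.75},{"tx":0.02,"ty":-0.35,"tz":0.35,"ax":0,"ay":0,"az":0,"hand":0.75}]';python3 -m jog '[{"tx":0,"ty":0,"tz":0,"ax":0,"ay":0,"az":0,"hand":0.75},{"tx":0,"ty":0,"tz":0,"ax":0,"ay":0,"az":0,"hand":0.75},{"tx":0,"ty":0,"tz":0,"ax":0,"ay":0,"az":0,"hand":0.75}]'; python3 go.py 474.8 9 18 87.8; python3 - <<'E'
from mw import *
save("w8",w["pixels"])
hsv=cv2.cvtColor(w["pixels"],cv2.COLOR_RGB2HSV)
run("rail",(450,500,-150,150),30,38)
run("railmid",(450,500,-25,45),30,38)
E
```

```text
time: 13.57
tool_pos: [479.7, 10.3, 275.1]
tcp_rot: [-179.8, -0.0, 87.9]
ft_force: [-0.2, -0.8, 0.8]
finger_gap: 64.3
time: 13.82
tool_pos: [481.6, 10.1, 277.9]
tcp_rot: [179.9, 0.0, 87.8]
ft_force: [-0.6, -0.2, -0.1]
finger_gap: 64.3
t=13.82 pose [481.6  10.1 277.9] [179.9    0.    87.85] tipz 104.9 gap 64.3 F [-0.6 -0.2 -0.1]
full: t [-0.0087 -0.0462  0.5792] a [0.0021 0.0001 0.001 ] dist 87 mm
rail z 34.1 n 12363 c [475.1   9.4] mean [475.6  22.5] size [ 31.9 198.5] yaw -2.0
rail z 34.7 n 938 c [454.1  73.7] mean [453.9  75.4] size [ 8.6 47.7] yaw -0.5
rail z 34.5 n 357 c [498.6  72.2] mean [498.5  70.9] size [ 3.3 47. ] yaw -0.8
rail z 34.8 n 566 c [495.9 -55.9] mean [496.1 -56.7] size [ 7.8 49.5] yaw -0.8
rail z 34.4 n 234 c [451.2 -54.8] mean [451.6 -51.4] size [ 3.9 48.6] yaw -2.1
railmid z 34.2 n 4222 c [474.9   9.8] mean [475.2  11.6] size [31.9 71.1] yaw -1.5
```

View pics/w8.png

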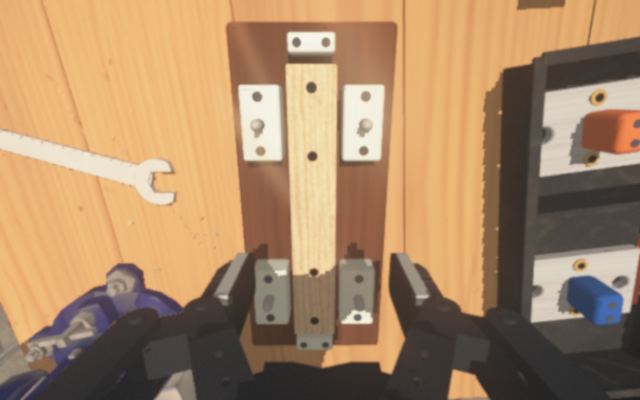

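```bash
python3 -m jog '[{"tx":-0.004,"ty":-0.044,"tz":0.1,"ax":0,"ay":0,"az":0,"hand":0.75},{"tx":-0.004,"ty":-0.044,"tz":0.25,"ax":0,"ay":0,"az":0,"hand":0.75},{"tx":-0.004,"ty":-0.044,"tz":0.4,"ax":0,"ay":0,"az":0,"hand":0.75},{"tx":-0.004,"ty":-0.044,"tz":0.4,"ax":0,"ay":0,"az":0,"hand":0.75},{"tx":-0.004,"ty":-0.044,"tz":0.4,"ax":0,"ay":0,"az":0,"hand":0.75}]';python3 go.py 475.1 9.4 17 87.9
```

```text
time: 14.28
tool_pos: [473.7, 9.9, 216.2]
tcp_rot: [-179.8, -0.0, 87.9]
ft_force: [-0.3, 0.5, 0.8]
finger_gap: 64.1
t=14.28 pose [473.7   9.9 216.2] [-1.7985e+02 -1.0000e-02  8.7860e+01] tipz 43.2 gap 64.1 F [-0.3  0.5  0.8]
full: t [-0.003   0.01    0.1748] a [-0.0034 -0.0002 -0.001 ] dist 26 mm
```

```bash
python3 -m jog '[{"tx":-0.003,"ty":0.005,"tz":0.08,"ax":0,"ay":0,"az":0,"hand":0.75},{"tx":-0.003,"ty":0.005,"tz":0.165,"ax":0,"ay":0,"az":0,"hand":0.75},{"tx":-0.003,"ty":0.005,"tz":0.165,"ax":0,"ay":0,"az":0,"hand":0.75},{"tx":-0.003,"ty":0.005,"tz":0.165,"ax":0,"ay":0,"az":0,"hand":0.75}]';python3 go.py 475.1 9.4 17 87.9
```

```text
time: 14.62
tool_pos: [475.3, 9.4, 193.2]
tcp_rot: [180.0, 0.0, 87.9]
ft_force: [-0.1, 0.7, -0.2]
finger_gap: 63.8
t=14.62 pose [475.3   9.4 193.2] [179.97   0.    87.86] tipz 20.2 gap 63.8 F [-0.1  0.7 -0.2]
full: t [ 0.0002 -0.0014  0.0211] a [ 0.0007  0.     -0.0009] dist 3 mm
```

```bash
python3 -m jog '[{"tx":0,"ty":0,"tz":0.016,"ax":0,"ay":0,"az":0,"hand":0.6},{"tx":0,"ty":0,"tz":0.016,"ax":0,"ay":0,"az":0,"hand":0.5},{"tx":0,"ty":0,"tz":0.016,"ax":0,"ay":0,"az":0,"hand":0.4},{"tx":0,"ty":0,"tz":0.016,"ax":0,"ay":0,"az":0,"hand":0.3},{"tx":0,"ty":0,"tz":0.016,"ax":0,"ay":0,"az":0,"hand":0.2}]' 40;python3 -m jog '[{"tx":0,"ty":0,"tz":0,"ax":0,"ay":0,"az":0,"hand":0.2},{"tx":0,"ty":0,"tz":0,"ax":0,"ay":0,"az":0,"hand":0.2},{"tx":0,"ty":0,"tz":0,"ax":0,"ay":0,"az":0,"hand":0.2}]';python3 go.py 475.1 9.4 17 87.9
```

```text
time: 15.03
tool_pos: [475.3, 9.4, 190.6]
tcp_rot: [179.9, 0.0, 87.9]
ft_force: [-0.5, -0.6, 6.9]
finger_gap: 31.4
time: 15.28
tool_pos: [475.4, 9.4, 190.6]
tcp_rot: [179.9, 0.0, 87.9]
ft_force: [-1.3, 0.4, 6.5]
finger_gap: 31.2
t=15.28 pose [475.4   9.4 190.6] [179.91   0.    87.86] tipz 17.6 gap 31.2 F [-1.3  0.4  6.5]
full: t [ 0.0002 -0.0017  0.0039] a [ 0.0021  0.0001 -0.0009] dist 1 mm
```

```bash
python3 -m jog '[{"tx":0,"ty":0,"tz":-0.08,"ax":0,"ay":0,"az":0,"hand":0.2},{"tx":0,"ty":0,"tz":-0.25,"ax":0,"ay":0,"az":0,"hand":0.2},{"tx":0,"ty":0,"tz":-0.45,"ax":0,"ay":0,"az":0,"hand":0.2},{"tx":0.1,"ty":0,"tz":-0.6,"ax":0,"ay":0,"az":0,"hand":0.2},{"tx":0.35,"ty":0,"tz":-0.7,"ax":0,"ay":0,"az":0,"hand":0.2}]';python3 go.py 440 333 110 79.8
```

```text
time: 15.7
tool_pos: [477.6, 59.8, 297.6]
tcp_rot: [179.8, 0.1, 87.6]
ft_force: [1.1, 0.7, -0.3]
finger_gap: 31.2
t=15.70 pose [477.6  59.8 297.6] [1.798e+02 9.000e-02 8.764e+01] tipz 124.6 gap 31.2 F [ 1.1  0.7 -0.3]
full: t [ 1.8095 -0.3254  0.0932] a [0.0046 0.0016 0.1743] dist 276 mm
```

```bash
python3 -m jog '[{"tx":0.25,"ty":0,"tz":0,"ax":0,"ay":0,"az":0.02,"hand":0.2},{"tx":0.5,"ty":-0.05,"tz":0,"ax":0,"ay":0,"az":0.06,"hand":0.2},{"tx":0.75,"ty":-0.1,"tz":0,"ax":0,"ay":0,"az":0.1,"hand":0.2},{"tx":1,"ty":-0.15,"tz":0,"ax":0,"ay":0,"az":0.15,"hand":0.2},{"tx":1,"ty":-0.3,"tz":0,"ax":0,"ay":0,"az":0.174,"hand":0.2}]';python3 go.py 440 333 110 79.8
```

```text
time: 16.12
tool_pos: [437.7, 218.1, 294.2]
tcp_rot: [-180.0, -0.1, 80.1]
ft_force: [0.1, -0.3, -0.9]
finger_gap: 31.4
t=16.12 pose [437.7 218.1 294.2] [-1.7997e+02 -1.2000e-01  8.0050e+01] tipz 121.2 gap 31.4 F [ 0.1 -0.3 -0.9]
full: t [ 0.7571 -0.1171  0.0762] a [-0.0006 -0.0028  0.0056] dist 115 mm
```

```bash
python3 -m jog '[{"tx":0.25,"ty":-0.1,"tz":0,"ax":0,"ay":0,"az":0.006,"hand":0.2},{"tx":0.5,"ty":-0.15,"tz":0,"ax":0,"ay":0,"az":0.006,"hand":0.2},{"tx":0.7,"ty":-0.15,"tz":0,"ax":0,"ay":0,"az":0.006,"hand":0.2},{"tx":0.7,"ty":-0.15,"tz":0,"ax":0,"ay":0,"az":0.006,"hand":0.2},{"tx":0.7,"ty":-0.15,"tz":0,"ax":0,"ay":0,"az":0.006,"hand":0.2}]';python3 -m jog '[{"tx":0,"ty":0,"tz":0,"ax":0,"ay":0,"az":0,"hand":0.2},{"tx":0,"ty":0,"tz":0,"ax":0,"ay":0,"az":0,"hand":0.2}]';python3 go.py 384 333 50 79.8;  python3 - <<'E'
from mw import *
save("w9",w["pixels"])
run("pile",(320,520,200,480),22,33)
E
```

```text
time: 16.53
tool_pos: [432.9, 322.1, 294.2]
tcp_rot: [-180.0, 0.0, 79.9]
ft_force: [0.1, -0.5, -1.2]
finger_gap: 31.2
time: 16.7
tool_pos: [433.4, 319.9, 294.3]
tcp_rot: [-180.0, 0.0, 79.7]
ft_force: [-0.0, -0.3, -0.9]
finger_gap: 31.4
t=16.70 pose [433.4 319.9 294.3] [-1.7998e+02  4.0000e-02  7.9720e+01] tipz 121.3 gap 31.4 F [-0.  -0.3 -0.9]
full: t [ 0.0273 -0.3391  0.4755] a [-0.0006  0.001  -0.0018] dist 88 mm
pile z 27.1 n 10157 c [369.4 340.4] mean [371.9 358.5] size [ 33.3 195.2] yaw -10.0
pile z 27.1 n 4625 c [399.2 355. ] mean [400.6 363.2] size [ 18.2 147.4] yaw -10.5
```

View pics/w9.png

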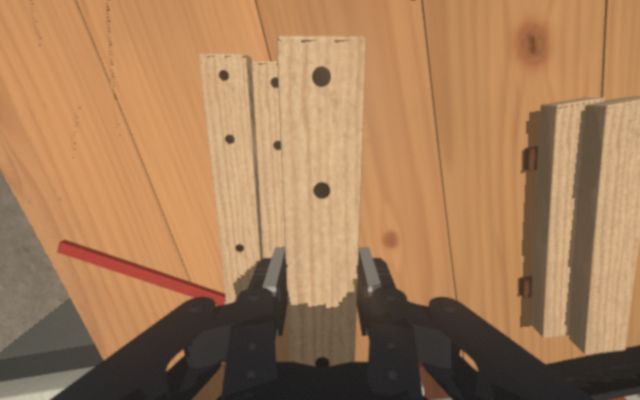

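```bash
python3 -m jog '[{"tx":0.02,"ty":-0.2,"tz":0,"ax":0,"ay":0,"az":0,"hand":0.2},{"tx":0.027,"ty":-0.33,"tz":0.1,"ax":0,"ay":0,"az":0,"hand":0.2},{"tx":0.027,"ty":-0.33,"tz":0.3,"ax":0,"ay":0,"az":0,"hand":0.2},{"tx":0.027,"ty":-0.33,"tz":0.45,"ax":0,"ay":0,"az":0,"hand":0.2},{"tx":0.027,"ty":-0.33,"tz":0.45,"ax":0,"ay":0,"az":0,"hand":0.2}]';python3 -m jog '[{"tx":0,"ty":0,"tz":0,"ax":0,"ay":0,"az":0,"hand":0.2},{"tx":0,"ty":0,"tz":0,"ax":0,"ay":0,"az":0,"hand":0.2},{"tx":0,"ty":0,"tz":0,"ax":0,"ay":0,"az":0,"hand":0.2}]';python3 go.py 385.4 333.2 30.5 79.8
```

```text
time: 17.17
tool_pos: [383.3, 331.3, 222.4]
tcp_rot: [-179.7, 0.3, 79.7]
ft_force: [-0.6, -0.9, -1.7]
finger_gap: 31.3
time: 17.42
tool_pos: [386.5, 333.8, 229.2]
tcp_rot: [179.9, -0.1, 79.7]
ft_force: [0.6, 0.8, -0.2]
finger_gap: 31.2
t=17.42 pose [386.5 333.8 229.2] [ 1.7987e+02 -1.3000e-01  7.9710e+01] tipz 56.2 gap 31.2 F [ 0.6  0.8 -0.2]
full: t [-0.0055 -0.0072  0.1714] a [ 0.0029 -0.0029 -0.0019] dist 26 mm
```

```bash
python3 -m jog '[{"tx":0,"ty":-0.005,"tz":0.06,"ax":0,"ay":0,"az":0,"hand":0.2},{"tx":0,"ty":-0.005,"tz":0.12,"ax":0,"ay":0,"az":0,"hand":0.2},{"tx":0,"ty":-0.005,"tz":0.165,"ax":0,"ay":0,"az":0,"hand":0.2},{"tx":0,"ty":-0.005,"tz":0.165,"ax":0,"ay":0,"az":0,"hand":0.2},{"tx":0,"ty":-0.005,"tz":0.165,"ax":0,"ay":0,"az":0,"hand":0.2}]';python3 go.py 385.4 333.2 30 79.8
```

```text
time: 17.83
tool_pos: [384.6, 333.6, 201.7]
tcp_rot: [-180.0, 0.0, 79.8]
ft_force: [-0.5, 0.6, 0.4]
finger_gap: 31.4
t=17.83 pose [384.6 333.6 201.7] [-1.7997e+02  3.0000e-02  7.9760e+01] tipz 28.7 gap 31.4 F [-0.5  0.6  0.4]
full: t [-0.0017  0.006  -0.0089] a [-0.0006  0.0006 -0.0009] dist 2 mm
```

```bash
python3 -m jog '[{"tx":0,"ty":0,"tz":0,"ax":0,"ay":0,"az":0,"hand":0.45},{"tx":0,"ty":0,"tz":0,"ax":0,"ay":0,"az":0,"hand":0.6},{"tx":0,"ty":0,"tz":0,"ax":0,"ay":0,"az":0,"hand":0.7},{"tx":0,"ty":0,"tz":0,"ax":0,"ay":0,"az":0,"hand":0.7}]'; python3 -m jog '[{"tx":0,"ty":0,"tz":-0.1,"ax":0,"ay":0,"az":0,"hand":0.7},{"tx":0,"ty":0,"tz":-0.3,"ax":0,"ay":0,"az":0,"hand":0.7},{"tx":0,"ty":0,"tz":-0.55,"ax":0,"ay":0,"az":0,"hand":0.7},{"tx":0,"ty":0,"tz":-0.8,"ax":0,"ay":0,"az":0,"hand":0.7},{"tx":0,"ty":0.1,"tz":-0.9,"ax":0,"ay":0,"az":0,"hand":0.7}]';python3 go.py 637.8 259.5 160 89;  python3 - <<'E'
from mw import *
save("w10",w["pixels"])
run("rail",(320,520,200,480),41,52)
run("pile",(320,520,200,480),22,33)
E
```

```text
time: 18.17
tool_pos: [384.6, 333.6, 202.2]
tcp_rot: [-180.0, 0.0, 79.8]
ft_force: [0.9, -0.6, 0.2]
finger_gap: 59.9
time: 18.58
tool_pos: [399.1, 332.2, 343.1]
tcp_rot: [179.8, -0.3, 79.8]
ft_force: [0.9, -0.4, 0.3]
finger_gap: 59.3
t=18.58 pose [399.1 332.2 343.1] [179.78  -0.28  79.84] tipz 170.1 gap 59.3 F [ 0.9 -0.4  0.3]
full: t [-0.1965  1.6513  0.0728] a [ 0.0054 -0.0058 -0.2035] dist 250 mm
rail z 46.3 n 8284 c [383.3 333.1] mean [385.4 343.6] size [ 31.4 198.9] yaw -10.3
pile z 27.1 n 3294 c [362.7 340.4] mean [361.6 352. ] size [ 30.5 199.7] yaw -13.4
pile z 27.1 n 4149 c [408.3 327.1] mean [409.8 338.1] size [ 18.  198.5] yaw -10.2
```

View pics/w10.png

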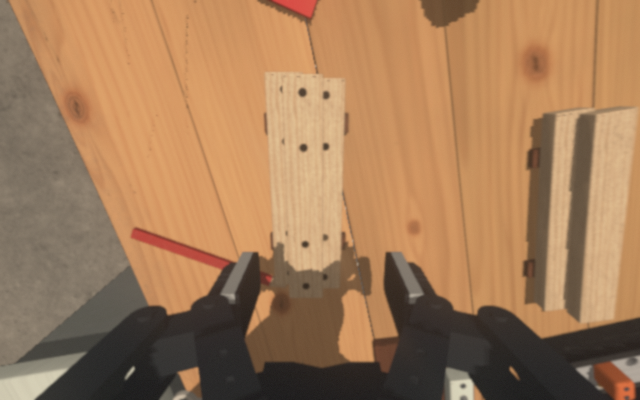

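The drilled rail lies squarely on the pile: top z=46.3, centre (383,333), yaw -10.3. Now the plain rail.

```bash
python3 -m jog '[{"tx":-0.05,"ty":0.25,"tz":0,"ax":0,"ay":0,"az":-0.05,"hand":0.7},{"tx":-0.05,"ty":0.5,"tz":0,"ax":0,"ay":0,"az":-0.1,"hand":0.7},{"tx":-0.1,"ty":0.75,"tz":0,"ax":0,"ay":0,"az":-0.15,"hand":0.7},{"tx":-0.1,"ty":1,"tz":0,"ax":0,"ay":0,"az":-0.2,"hand":0.7},{"tx":-0.2,"ty":1,"tz":0,"ax":0,"ay":0,"az":-0.2,"hand":0.7}]';python3 go.py 637.5 259.5 100 89
```

```text
time: 19.05
tool_pos: [546.6, 273.8, 333.4]
tcp_rot: [-179.9, 0.1, 88.8]
ft_force: [0.4, 0.2, -2.1]
finger_gap: 59.8
t=19.05 pose [546.6 273.8 333.4] [-1.7987e+02  1.1000e-01  8.8780e+01] tipz 160.4 gap 59.8 F [ 0.4  0.2 -2.1]
full: t [-0.0814  0.6089  0.4012] a [-0.0028  0.0023 -0.0049] dist 110 mm
```

```bash
python3 -m jog '[{"tx":-0.05,"ty":0.25,"tz":0.05,"ax":0,"ay":0,"az":0,"hand":0.7},{"tx":-0.07,"ty":0.5,"tz":0.15,"ax":0,"ay":0,"az":0,"hand":0.7},{"tx":-0.07,"ty":0.62,"tz":0.3,"ax":0,"ay":0,"az":0,"hand":0.7},{"tx":-0.07,"ty":0.62,"tz":0.3,"ax":0,"ay":0,"az":0,"hand":0.7},{"tx":-0.07,"ty":0.62,"tz":0.3,"ax":0,"ay":0,"az":0,"hand":0.7}]';python3 -m jog '[{"tx":0,"ty":0,"tz":0,"ax":0,"ay":0,"az":0,"hand":0.7},{"tx":0,"ty":0,"tz":0,"ax":0,"ay":0,"az":0,"hand":0.7}]';  python3 - <<'E'
from mw import *
save("w11",w["pixels"])
run("rail",(570,720,130,380),41,52)
run("pile",(570,720,130,380),22,33)
E
python3 go.py 637.5 259.5 30 89
```

```text
time: 19.47
tool_pos: [634.2, 261.5, 288.8]
tcp_rot: [-179.7, 0.1, 88.7]
ft_force: [-0.6, -0.2, -0.2]
finger_gap: 59.4
time: 19.63
tool_pos: [634.1, 262.9, 293.9]
tcp_rot: [179.9, -0.0, 88.8]
ft_force: [-0.1, 0.1, 0.6]
finger_gap: 59.9
rail z 46.3 n 11883 c [639.6 260. ] mean [639.7 273. ] size [ 32.  198.9] yaw -0.6
pile z 27.1 n 5849 c [614.4 263.3] mean [613.8 272.9] size [ 25.1 198.9] yaw -3.1
pile z 27.1 n 4298 c [664.9 257.2] mean [664.3 274.8] size [ 15.2 199. ] yaw -0.6
t=19.68 pose [634.1 263.  294.3] [ 1.7987e+02 -5.0000e-02  8.8810e+01] tipz 121.3 gap 59.8 F [-0.3 -0.5 -0.3]
full: t [-0.0231  0.0215  0.6087] a [ 0.003  -0.0012 -0.0043] dist 91 mm
```

View pics/w11.png

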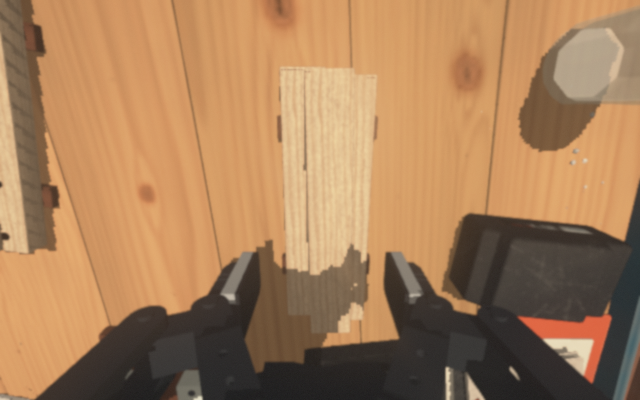

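```bash
python3 -m jog '[{"tx":-0.02,"ty":0.036,"tz":0.1,"ax":0,"ay":0,"az":-0.013,"hand":0.7},{"tx":-0.02,"ty":0.036,"tz":0.3,"ax":0,"ay":0,"az":-0.013,"hand":0.7},{"tx":-0.02,"ty":0.036,"tz":0.42,"ax":0,"ay":0,"az":-0.013,"hand":0.7},{"tx":-0.02,"ty":0.036,"tz":0.42,"ax":0,"ay":0,"az":-0.013,"hand":0.7},{"tx":-0.02,"ty":0.036,"tz":0.42,"ax":0,"ay":0,"az":-0.013,"hand":0.7}]';python3 go.py 639.5 260 31 89.4
```

```text
time: 20.1
tool_pos: [638.9, 259.0, 227.8]
tcp_rot: [-179.8, 0.1, 89.4]
ft_force: [-0.0, 0.4, 0.4]
finger_gap: 59.7
t=20.10 pose [638.9 259.  227.8] [-1.7984e+02  6.0000e-02  8.9380e+01] tipz 54.8 gap 59.7 F [-0.   0.4  0.4]
full: t [0.007  0.0041 0.1588] a [-0.0036  0.0013 -0.0004] dist 24 mm
```

```bash
python3 -m jog '[{"tx":0.004,"ty":0,"tz":0.08,"ax":0,"ay":0,"az":0,"hand":0.7},{"tx":0.004,"ty":0,"tz":0.16,"ax":0,"ay":0,"az":0,"hand":0.7},{"tx":0.004,"ty":0,"tz":0.16,"ax":0,"ay":0,"az":0,"hand":0.7},{"tx":0.004,"ty":0,"tz":0.16,"ax":0,"ay":0,"az":0,"hand":0.7}]';python3 go.py 639.5 260 31 89.4
```

```text
time: 20.43
tool_pos: [639.4, 259.7, 204.4]
tcp_rot: [-179.9, 0.0, 89.4]
ft_force: [0.2, -0.0, -0.3]
finger_gap: 59.9
t=20.43 pose [639.4 259.7 204.4] [-1.7991e+02  3.0000e-02  8.9360e+01] tipz 31.4 gap 59.9 F [ 0.2 -0.  -0.3]
full: t [0.0018 0.0008 0.003 ] a [-0.0019  0.0006 -0.001 ] dist 1 mm
```

```bash
python3 -m jog '[{"tx":0,"ty":0,"tz":0,"ax":0,"ay":0,"az":0,"hand":0.5},{"tx":0,"ty":0,"tz":0,"ax":0,"ay":0,"az":0,"hand":0.4},{"tx":0,"ty":0,"tz":0,"ax":0,"ay":0,"az":0,"hand":0.3},{"tx":0,"ty":0,"tz":0,"ax":0,"ay":0,"az":0,"hand":0.2},{"tx":0,"ty":0,"tz":0,"ax":0,"ay":0,"az":0,"hand":0.2}]' 40;python3 -m jog '[{"tx":0,"ty":0,"tz":0,"ax":0,"ay":0,"az":0,"hand":0.2},{"tx":0,"ty":0,"tz":0,"ax":0,"ay":0,"az":0,"hand":0.2}]'; python3 go.py 639.5 260 31 89.4;python3 -m jog '[{"tx":0,"ty":0,"tz":-0.08,"ax":0,"ay":0,"az":0,"hand":0.2},{"tx":0,"ty":0,"tz":-0.25,"ax":0,"ay":0,"az":0,"hand":0.2},{"tx":0,"ty":0,"tz":-0.45,"ax":0,"ay":0,"az":0,"hand":0.2},{"tx":-0.1,"ty":-0.1,"tz":-0.6,"ax":0,"ay":0,"az":0,"hand":0.2},{"tx":-0.3,"ty":-0.25,"tz":-0.6,"ax":0,"ay":0,"az":0.034,"hand":0.2}]';python3 go.py 474.8 9 90 87.8
```

```text
time: 20.85
tool_pos: [640.2, 259.9, 206.3]
tcp_rot: [179.9, -0.0, 89.3]
ft_force: [0.1, 0.1, 4.2]
finger_gap: 30.8
time: 21.02
tool_pos: [640.3, 259.9, 206.4]
tcp_rot: [179.9, -0.0, 89.3]
ft_force: [0.1, 0.1, 5.3]
finger_gap: 31.4
t=21.02 pose [640.3 259.9 206.4] [ 1.7991e+02 -3.0000e-02  8.9340e+01] tipz 33.4 gap 31.4 F [0.1 0.1 5.3]
full: t [ 0.0004 -0.0051  0.016 ] a [ 0.0021 -0.0007 -0.0013] dist 3 mm
time: 21.43
tool_pos: [603.9, 217.5, 302.7]
tcp_rot: [179.4, -0.2, 88.0]
ft_force: [0.9, -0.2, 1.3]
finger_gap: 31.2
t=21.43 pose [603.9 217.5 302.7] [179.41  -0.24  87.97] tipz 129.7 gap 31.2 F [ 0.9 -0.2  1.3]
full: t [-1.4205 -0.8138  0.2504] a [ 0.0132 -0.0054  0.0039] dist 248 mm
```

```bash
python3 -m jog '[{"tx":-0.2,"ty":-0.15,"tz":0,"ax":0,"ay":0,"az":0,"hand":0.2},{"tx":-0.4,"ty":-0.3,"tz":0,"ax":0,"ay":0,"az":0,"hand":0.2},{"tx":-0.6,"ty":-0.45,"tz":0,"ax":0,"ay":0,"az":0,"hand":0.2},{"tx":-0.8,"ty":-0.6,"tz":0,"ax":0,"ay":0,"az":0,"hand":0.2},{"tx":-1,"ty":-0.7,"tz":0,"ax":0,"ay":0,"az":0,"hand":0.2}]';python3 go.py 474.8 9 90 87.8
```

```text
time: 21.85
tool_pos: [488.9, 68.4, 295.2]
tcp_rot: [-179.9, 0.0, 87.8]
ft_force: [0.3, -0.5, -0.3]
finger_gap: 31.2
t=21.85 pose [488.9  68.4 295.2] [-1.7993e+02  1.0000e-02  8.7850e+01] tipz 122.2 gap 31.2 F [ 0.3 -0.5 -0.3]
full: t [-0.3993 -0.0789  0.2151] a [-0.0016  0.0001  0.001 ] dist 69 mm
```

```bash
python3 -m jog '[{"tx":-0.2,"ty":-0.05,"tz":0,"ax":0,"ay":0,"az":0,"hand":0.2},{"tx":-0.36,"ty":-0.065,"tz":0.1,"ax":0,"ay":0,"az":0,"hand":0.2},{"tx":-0.36,"ty":-0.065,"tz":0.2,"ax":0,"ay":0,"az":0,"hand":0.2},{"tx":-0.36,"ty":-0.065,"tz":0.2,"ax":0,"ay":0,"az":0,"hand":0.2},{"tx":-0.36,"ty":-0.065,"tz":0.2,"ax":0,"ay":0,"az":0,"hand":0.2}]';python3 -m jog '[{"tx":0,"ty":0,"tz":0,"ax":0,"ay":0,"az":0,"hand":0.2},{"tx":0,"ty":0,"tz":0,"ax":0,"ay":0,"az":0,"hand":0.2}]'; python3 - <<'E'
from mw import *
save("w12",w["pixels"])
run("rail",(400,560,-120,150),88,110)
run("board",(400,550,-150,180),8,20)
run("blocks",(400,550,-150,180),31,38)
C2=C.reshape(-1,3);m=(abs(C2[:,0]-476)<12)&(C2[:,1]>40)&(C2[:,1]<120)&(C2[:,2]>70);P=C2[m]
print(np.linalg.lstsq(np.c_[P[:,:2]-[475,9],np.ones(len(P))],P[:,2],rcond=None)[0])
E
python3 go.py 474.8 9 45 87.9
```

```text
time: 22.27
tool_pos: [478.7, 15.7, 265.0]
tcp_rot: [-179.9, -0.0, 87.8]
ft_force: [0.7, 0.2, -0.4]
finger_gap: 31.4
time: 22.43
tool_pos: [479.9, 16.4, 266.4]
tcp_rot: [179.9, -0.0, 87.9]
ft_force: [0.2, 0.3, -0.8]
finger_gap: 31.3
rail z 106.4 n 25045 c [477.5  41.8] mean [480.8  53.1] size [ 58.4 149.9] yaw 6.5
board z 14.9 n 14208 c [476.5  44.3] mean [473.4  66.5] size [111.  182.7] yaw -2.0
board z 14.9 n 282 c [ 441.8 -106. ] mean [ 441.9 -106.3] size [11.8 20.6] yaw -2.4
board z 14.9 n 281 c [ 507.7 -109.1] mean [ 507.7 -108.9] size [11.8 19.6] yaw -2.1
blocks z 34.9 n 3017 c [444.3  74.5] mean [444.5  75.5] size [24.9 47.1] yaw -2.2
blocks z 34.9 n 1967 c [514.4  71.8] mean [514.6  72.8] size [16.7 47.2] yaw -1.9
blocks z 34.9 n 179 c [449.9 -64.5] mean [448.6 -69.2] size [10.1 31.5] yaw -16.2
blocks z 35.0 n 167 c [506.2 -65.7] mean [503.9 -71.7] size [ 9.8 30.3] yaw -0.5
[  0.   -0.  106.6]
t=22.48 pose [479.9  16.4 266.4] [179.92  -0.    87.88] tipz 93.4 gap 31.3 F [-0.2  0.6 -0.3]
full: t [-0.0504 -0.0326  0.3227] a [ 0.0018 -0.     -0.0004] dist 49 mm
```

View pics/w12.png

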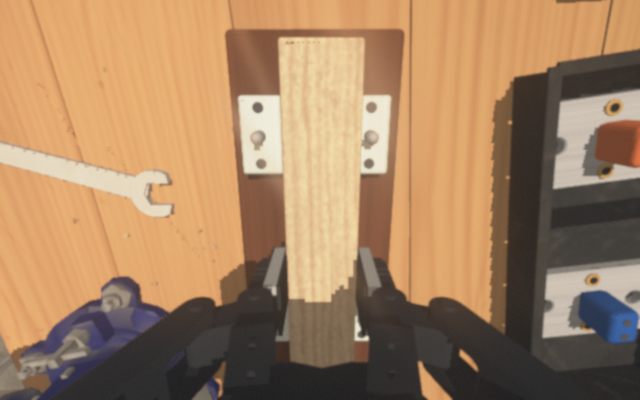

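```bash
python3 - <<'E'
from mw import *
P=C.reshape(-1,3); P=P[(P[:,2]>103)&(P[:,2]<110)&(abs(P[:,0]-478)<25)&(P[:,1]>35)&(P[:,1]<150)]
st=sense();print(st["tool_pos"],st["tcp_rot"])
ys=np.arange(40,112,4);r=[]
for y in ys:
    q=P[abs(P[:,1]-y)<2,0]; r.append((q.min()+q.max())/2); 
k=np.polyfit(ys,r,1); print("yaw",np.degrees(-k[0]),"x at tcp y",np.polyval(k,st["tool_pos"][1]),"end y",P[:,1].max(), np.round(r,1))
E
```

```text
[479.8  16.3 266.3] [179.9  -0.   87.9]
yaw -2.1268169403812918 x at tcp y 479.37818945924613 end y 116.63320812575954 [480.3 480.5 480.5 480.6 481.  480.9 481.  481.5 481.4 481.5 481.8 481.8
 482.  482.2 482.3 482.6 482.7 482.8]
```

```bash
python3 -m jog '[{"tx":-0.045,"ty":-0.03,"tz":0.1,"ax":0,"ay":0,"az":0,"hand":0.2},{"tx":-0.05,"ty":-0.03,"tz":0.24,"ax":0,"ay":0,"az":0,"hand":0.2},{"tx":-0.05,"ty":-0.03,"tz":0.24,"ax":0,"ay":0,"az":0,"hand":0.2},{"tx":-0.05,"ty":-0.03,"tz":0.24,"ax":0,"ay":0,"az":0,"hand":0.2},{"tx":-0.05,"ty":-0.03,"tz":0.24,"ax":0,"ay":0,"az":0,"hand":0.2}]';python3 go.py 475.2 9 21 87.9
```

```text
time: 22.95
tool_pos: [475.0, 8.7, 230.3]
tcp_rot: [180.0, -0.0, 87.8]
ft_force: [0.5, 0.5, 0.0]
finger_gap: 31.2
t=22.95 pose [475.    8.7 230.3] [179.97  -0.    87.84] tipz 57.3 gap 31.2 F [0.5 0.5 0. ]
full: t [0.002  0.0012 0.2419] a [ 0.0007 -0.     -0.0013] dist 36 mm
```

```bash
python3 -m jog '[{"tx":0,"ty":0.001,"tz":0.06,"ax":0,"ay":0,"az":0,"hand":0.2},{"tx":0,"ty":0.001,"tz":0.12,"ax":0,"ay":0,"az":0,"hand":0.2},{"tx":0,"ty":0.001,"tz":0.18,"ax":0,"ay":0,"az":0,"hand":0.2},{"tx":0,"ty":0.001,"tz":0.225,"ax":0,"ay":0,"az":0,"hand":0.2},{"tx":0,"ty":0.001,"tz":0.225,"ax":0,"ay":0,"az":0,"hand":0.2}]';python3 -m jog '[{"tx":0,"ty":0,"tz":0,"ax":0,"ay":0,"az":0,"hand":0.2},{"tx":0,"ty":0,"tz":0,"ax":0,"ay":0,"az":0,"hand":0.2}]';python3 go.py 475.2 9 21 87.9
```

```text
time: 23.37
tool_pos: [474.4, 8.5, 194.2]
tcp_rot: [-179.9, -0.0, 87.8]
ft_force: [-0.6, 0.8, -1.0]
finger_gap: 30.9
time: 23.53
tool_pos: [474.5, 8.4, 195.2]
tcp_rot: [-180.0, -0.0, 87.8]
ft_force: [0.6, -0.5, -0.8]
finger_gap: 31.2
t=23.53 pose [474.5   8.4 195.2] [-179.95   -0.     87.81] tipz 22.2 gap 31.2 F [ 0.6 -0.5 -0.8]
full: t [0.004  0.0043 0.0082] a [-0.001 -0.    -0.002] dist 2 mm
```

```bash
python3 -m jog '[{"tx":0.003,"ty":0.003,"tz":0.008,"ax":0,"ay":0,"az":0,"hand":0.2},{"tx":0.003,"ty":0.003,"tz":0.008,"ax":0,"ay":0,"az":0,"hand":0.2},{"tx":0.003,"ty":0.003,"tz":0.008,"ax":0,"ay":0,"az":0,"hand":0.5},{"tx":0.003,"ty":0.003,"tz":0.008,"ax":0,"ay":0,"az":0,"hand":0.7},{"tx":0.003,"ty":0.003,"tz":0.008,"ax":0,"ay":0,"az":0,"hand":0.7}]'; python3 -m jog '[{"tx":0,"ty":0,"tz":-0.1,"ax":0,"ay":0,"az":0,"hand":0.7},{"tx":0,"ty":0,"tz":-0.3,"ax":0,"ay":0,"az":0,"hand":0.7},{"tx":0,"ty":0,"tz":-0.55,"ax":0,"ay":0,"az":0,"hand":0.7},{"tx":0,"ty":0,"tz":-0.7,"ax":0,"ay":0,"az":0,"hand":0.7},{"tx":0,"ty":0,"tz":-0.7,"ax":0,"ay":0,"az":0,"hand":0.7}]'; python3 - <<'E'
from mw import *
save("w13",w["pixels"])
run("rail",(450,500,-150,150),31,37)
E
python3 go.py 691.5 -69.3 110 96
```

```text
time: 23.95
tool_pos: [475.3, 8.8, 194.6]
tcp_rot: [180.0, -0.0, 87.8]
ft_force: [-0.2, 0.0, 0.3]
finger_gap: 60.0
time: 24.37
tool_pos: [477.4, 8.7, 305.8]
tcp_rot: [179.4, 0.0, 87.8]
ft_force: [1.3, -0.3, 0.3]
finger_gap: 59.8
rail z 34.1 n 10020 c [474.4   8.9] mean [474.8  20.8] size [ 31.9 198.9] yaw -2.2
rail z 34.7 n 717 c [454.1  73.7] mean [453.8  75.4] size [ 8.3 47.8] yaw -0.0
rail z 34.6 n 287 c [498.2  72.2] mean [498.5  71.3] size [ 3.7 47.1] yaw 0.0
rail z 34.8 n 468 c [496.2 -56.5] mean [496.1 -57.3] size [ 7.8 48.9] yaw -0.8
rail z 34.6 n 173 c [451.4 -55. ] mean [451.5 -52. ] size [ 3.3 47.9] yaw -0.8
t=24.42 pose [476.6   8.7 303.1] [1.796e+02 2.000e-02 8.782e+01] tipz 130.1 gap 59.8 F [ 0.6  0.  -0.5]
full: t [-0.4653  1.4503  0.1442] a [ 0.0089  0.0011 -0.1818] dist 229 mm
```

View pics/w13.png

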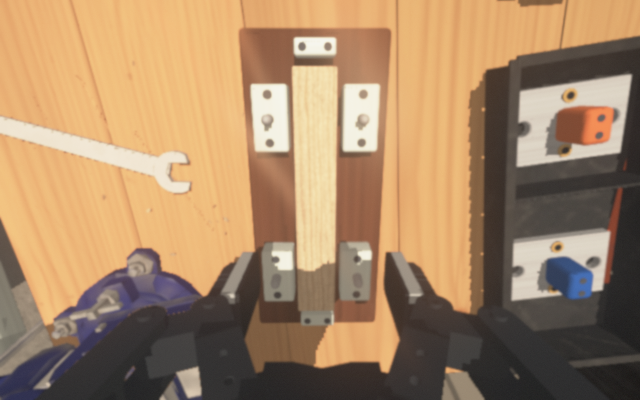

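The plain rail sits in the jig (315,190), top z=34.1 and centre (474.4, 8.9). Next I fetch the blue plate.

```bash
python3 -m jog '[{"tx":-0.05,"ty":0.2,"tz":0,"ax":0,"ay":0,"az":-0.05,"hand":0.5},{"tx":-0.1,"ty":0.4,"tz":0,"ax":0,"ay":0,"az":-0.1,"hand":0.5},{"tx":-0.2,"ty":0.65,"tz":0,"ax":0,"ay":0,"az":-0.15,"hand":0.5},{"tx":-0.3,"ty":0.85,"tz":0,"ax":0,"ay":0,"az":-0.18,"hand":0.5},{"tx":-0.4,"ty":1,"tz":0,"ax":0,"ay":0,"az":-0.182,"hand":0.5}]';python3 go.py 691.5 -69.3 70 96
```

```text
time: 24.83
tool_pos: [624.3, -57.5, 297.6]
tcp_rot: [-179.9, -0.0, 96.1]
ft_force: [-0.9, -0.0, 0.2]
finger_gap: 42.5
t=24.83 pose [624.3 -57.5 297.6] [-1.7993e+02 -2.0000e-02  9.6120e+01] tipz 124.6 gap 42.5 F [-0.9 -0.   0.2]
full: t [-0.1263  0.4374  0.3635] a [-0.0015 -0.0005  0.0026] dist 87 mm
```

```bash
python3 -m jog '[{"tx":-0.08,"ty":0.25,"tz":0,"ax":0,"ay":0,"az":0,"hand":0.5},{"tx":-0.12,"ty":0.45,"tz":0.1,"ax":0,"ay":0,"az":0,"hand":0.5},{"tx":-0.12,"ty":0.45,"tz":0.3,"ax":0,"ay":0,"az":0,"hand":0.5},{"tx":-0.12,"ty":0.45,"tz":0.36,"ax":0,"ay":0,"az":0,"hand":0.5},{"tx":-0.12,"ty":0.45,"tz":0.36,"ax":0,"ay":0,"az":0,"hand":0.5}]';python3 -m jog '[{"tx":0,"ty":0,"tz":0,"ax":0,"ay":0,"az":0,"hand":0.5},{"tx":0,"ty":0,"tz":0,"ax":0,"ay":0,"az":0,"hand":0.5}]';  python3 - <<'E'
from mw import *
save("w14",w["pixels"])
run("grips",(600,780,-140,150),37,43,200)
E
python3 go.py 691.5 -69.3 15 96
```

```text
time: 25.25
tool_pos: [689.4, -67.3, 238.8]
tcp_rot: [-179.4, -0.2, 96.0]
ft_force: [-1.6, -0.7, -0.7]
finger_gap: 42.9
time: 25.42
tool_pos: [691.6, -67.5, 246.7]
tcp_rot: [180.0, 0.0, 96.0]
ft_force: [-0.9, -0.1, 0.7]
finger_gap: 42.6
grips z 39.9 n 334 c [623.4  25.9] mean [623.7  26.5] size [ 3.2 45.1] yaw 6.7
grips z 41.3 n 714 c [678.5  49.8] mean [678.4  50.1] size [ 8.7 19.5] yaw -84.0
grips z 40.4 n 975 c [744.6 -18.6] mean [742.7  -7.6] size [  4.3 158.5] yaw 6.0
grips z 40.6 n 607 c [631.4 -53.1] mean [631.5 -46. ] size [  4.3 112.9] yaw 5.9
grips z 42.0 n 1058 c [691.4 -68.7] mean [691.4 -68.4] size [19.4 26.5] yaw 6.8
t=25.47 pose [691.9 -67.5 247.5] [1.7986e+02 4.0000e-02 9.6020e+01] tipz 74.5 gap 42.9 F [-0.4  0.8 -0. ]
full: t [-0.0112 -0.0049  0.3969] a [0.003  0.0009 0.0004] dist 60 mm
```

View pics/w14.png

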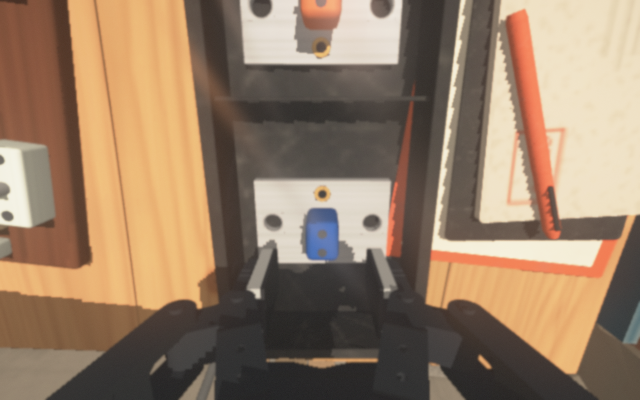

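```bash
python3 -m jog '[{"tx":-0.008,"ty":-0.003,"tz":0.1,"ax":0,"ay":0,"az":0,"hand":0.5},{"tx":-0.008,"ty":-0.003,"tz":0.25,"ax":0,"ay":0,"az":0,"hand":0.5},{"tx":-0.008,"ty":-0.003,"tz":0.35,"ax":0,"ay":0,"az":0,"hand":0.5},{"tx":-0.008,"ty":-0.003,"tz":0.35,"ax":0,"ay":0,"az":0,"hand":0.5},{"tx":-0.008,"ty":-0.003,"tz":0.35,"ax":0,"ay":0,"az":0,"hand":0.5}]';python3 go.py 691.5 -69 14.5 96
```

```text
time: 25.88
tool_pos: [690.5, -68.7, 191.3]
tcp_rot: [-179.8, -0.0, 96.0]
ft_force: [1.1, 1.2, -0.0]
finger_gap: 42.8
t=25.88 pose [690.5 -68.7 191.3] [-1.7982e+02 -5.0000e-02  9.6010e+01] tipz 18.3 gap 42.8 F [ 1.1  1.2 -0. ]
full: t [-0.0024  0.0064  0.0251] a [-0.0039 -0.0011  0.0001] dist 4 mm
```

```bash
python3 -m jog '[{"tx":-0.002,"ty":0.002,"tz":0.03,"ax":0,"ay":0,"az":0,"hand":0.5},{"tx":-0.002,"ty":0.002,"tz":0.03,"ax":0,"ay":0,"az":0,"hand":0.3},{"tx":-0.002,"ty":0.002,"tz":0.03,"ax":0,"ay":0,"az":0,"hand":0.15},{"tx":-0.002,"ty":0.002,"tz":0.03,"ax":0,"ay":0,"az":0,"hand":0.0},{"tx":-0.002,"ty":0.002,"tz":0.03,"ax":0,"ay":0,"az":0,"hand":0.0}]' 50;python3 -m jog '[{"tx":0,"ty":0,"tz":0,"ax":0,"ay":0,"az":0,"hand":0},{"tx":0,"ty":0,"tz":0,"ax":0,"ay":0,"az":0,"hand":0},{"tx":0,"ty":0,"tz":0,"ax":0,"ay":0,"az":0,"hand":0}]';python3 go.py 691.5 -69 14.5 96;python3 -m jog '[{"tx":0,"ty":0,"tz":-0.1,"ax":0,"ay":0,"az":0,"hand":0},{"tx":0,"ty":0,"tz":-0.3,"ax":0,"ay":0,"az":0,"hand":0},{"tx":0,"ty":0,"tz":-0.5,"ax":0,"ay":0,"az":0,"hand":0},{"tx":0,"ty":0,"tz":-0.7,"ax":0,"ay":0,"az":0,"hand":0},{"tx":0,"ty":-0.25,"tz":-0.8,"ax":0,"ay":0,"az":0.02,"hand":0}]';python3 go.py 472.8 -55.3 90 87.86
```

```text
time: 26.3
tool_pos: [692.3, -69.3, 189.5]
tcp_rot: [179.9, 0.0, 96.0]
ft_force: [1.2, 0.7, 3.1]
finger_gap: 19.4
time: 26.55
tool_pos: [692.3, -69.3, 189.5]
tcp_rot: [179.9, 0.0, 96.0]
ft_force: [-0.3, 0.2, 5.3]
finger_gap: 19.0
t=26.55 pose [692.3 -69.3 189.5] [1.799e+02 3.000e-02 9.601e+01] tipz 16.5 gap 19.0 F [-0.3  0.2  5.3]
full: t [ 0.0024 -0.0052  0.013 ] a [0.0022 0.0007 0.0001] dist 2 mm
time: 26.97
tool_pos: [658.6, -72.8, 312.7]
tcp_rot: [179.6, 0.1, 95.2]
ft_force: [1.1, -0.6, -0.1]
finger_gap: 19.5
t=26.97 pose [658.6 -72.8 312.7] [1.7957e+02 7.0000e-02 9.5170e+01] tipz 139.7 gap 19.5 F [ 1.1 -0.6 -0.1]
full: t [ 0.2283 -1.2257  0.322 ] a [0.0096 0.0009 0.1624] dist 193 mm
```

```bash
python3 -m jog '[{"tx":0.05,"ty":-0.2,"tz":0,"ax":0,"ay":0,"az":0.05,"hand":0},{"tx":0.1,"ty":-0.4,"tz":0,"ax":0,"ay":0,"az":0.1,"hand":0},{"tx":0.15,"ty":-0.65,"tz":0,"ax":0,"ay":0,"az":0.14,"hand":0},{"tx":0.2,"ty":-0.85,"tz":0,"ax":0,"ay":0,"az":0.16,"hand":0},{"tx":0.22,"ty":-1,"tz":0,"ax":0,"ay":0,"az":0.16,"hand":0}]';python3 go.py 472.8 -55.3 90 87.86
```

```text
time: 27.38
tool_pos: [499.3, -52.8, 307.8]
tcp_rot: [-179.8, -0.0, 87.9]
ft_force: [-0.8, -0.0, -1.8]
finger_gap: 19.4
t=27.38 pose [499.3 -52.8 307.8] [-1.7984e+02 -4.0000e-02  8.7850e+01] tipz 134.8 gap 19.4 F [-0.8 -0.  -1.8]
full: t [-0.0236 -0.1748  0.2988] a [-0.0036 -0.0009 -0.0001] dist 52 mm
```

```bash
python3 -m jog '[{"tx":-0.02,"ty":-0.17,"tz":0.1,"ax":0,"ay":0,"az":0,"hand":0},{"tx":-0.02,"ty":-0.17,"tz":0.25,"ax":0,"ay":0,"az":0,"hand":0},{"tx":-0.02,"ty":-0.17,"tz":0.33,"ax":0,"ay":0,"az":0,"hand":0},{"tx":-0.02,"ty":-0.17,"tz":0.33,"ax":0,"ay":0,"az":0,"hand":0},{"tx":-0.02,"ty":-0.17,"tz":0.33,"ax":0,"ay":0,"az":0,"hand":0}]';python3 -m jog '[{"tx":0,"ty":0,"tz":0,"ax":0,"ay":0,"az":0,"hand":0},{"tx":0,"ty":0,"tz":0,"ax":0,"ay":0,"az":0,"hand":0},{"tx":0,"ty":0,"tz":0,"ax":0,"ay":0,"az":0,"hand":0}]'; python3 - <<'E'
from mw import *
save("w15",w["pixels"])
print(sense()["tool_pos"],sense()["tcp_rot"])
run("plate",(400,550,-150,0),70,95)
run("grip",(400,550,-150,0),104,125)
E
python3 go.py 472.8 -55.3 49 87.86
```

```text
time: 27.8
tool_pos: [476.6, -55.6, 258.6]
tcp_rot: [-179.9, -0.0, 87.9]
ft_force: [0.5, -0.2, -2.1]
finger_gap: 19.1
time: 28.05
tool_pos: [477.4, -55.7, 260.0]
tcp_rot: [179.9, 0.0, 87.9]
ft_force: [-0.9, 0.8, -3.0]
finger_gap: 19.3
[477.3 -55.7 259.8] [179.9   0.   87.9]
plate z 81.2 n 11645 c [477.1 -53.6] mean [477.5 -44. ] size [56.9 89.8] yaw 87.8
grip z 113.0 n 4727 c [477.  -57.1] mean [477.1 -52.4] size [36.3 48.4] yaw 87.8
t=28.10 pose [477.3 -55.7 259.8] [1.7993e+02 1.0000e-02 8.7910e+01] tipz 86.8 gap 19.4 F [-0.5  1.2 -1.8]
full: t [ 0.0018 -0.0303  0.2518] a [0.0016 0.0003 0.0011] dist 38 mm
```

View pics/w15.png

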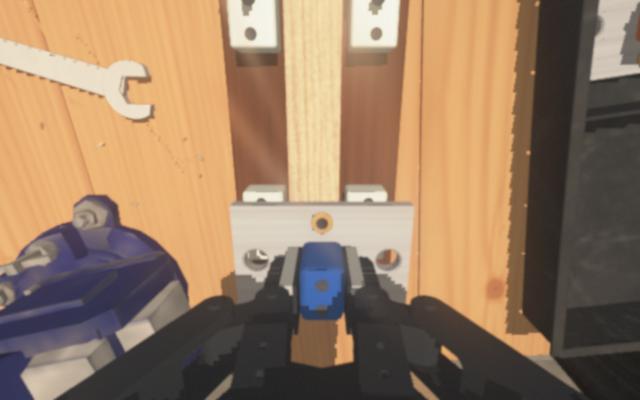

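```bash
python3 -m jog '[{"tx":-0.003,"ty":-0.031,"tz":0.06,"ax":0,"ay":0,"az":0,"hand":0},{"tx":-0.003,"ty":-0.031,"tz":0.14,"ax":0,"ay":0,"az":0,"hand":0},{"tx":-0.003,"ty":-0.031,"tz":0.14,"ax":0,"ay":0,"az":0,"hand":0},{"tx":-0.003,"ty":-0.031,"tz":0.14,"ax":0,"ay":0,"az":0,"hand":0},{"tx":-0.003,"ty":-0.031,"tz":0.14,"ax":0,"ay":0,"az":0,"hand":0}]'; python3 go.py 472.6 -56.2 48.6 87.86; python3 - <<'E'
from mw import *
save("w16",w["pixels"],(160,150,480,350),2.4)
print(sense()["tool_pos"],sense()["tcp_rot"])
run("plate",(400,550,-150,0),53,65)
E
python3 go.py 472.6 -56.2 48.6 87.86
```

```text
time: 28.52
tool_pos: [471.7, -55.9, 237.4]
tcp_rot: [-179.9, -0.0, 87.9]
ft_force: [0.3, 0.3, -2.1]
finger_gap: 19.3
t=28.52 pose [471.7 -55.9 237.4] [-1.7994e+02 -1.0000e-02  8.7900e+01] tipz 64.4 gap 19.3 F [ 0.3  0.3 -2.1]
full: t [-0.0018  0.0063  0.1054] a [-0.0013 -0.0003  0.0009] dist 16 mm
[472.  -55.9 237.9] [-180.    -0.    87.9]
plate z 58.6 n 10916 c [470.9 -53.6] mean [471.2 -44. ] size [56.9 89.8] yaw 87.9
t=28.57 pose [472.  -55.9 237.9] [-180.    -0.    87.9] tipz 64.9 gap 19.1 F [ 0.4  0.2 -1.5]
full: t [-0.0016  0.0044  0.1086] a [-0.0001 -0.      0.0009] dist 16 mm
```

View pics/w16.png

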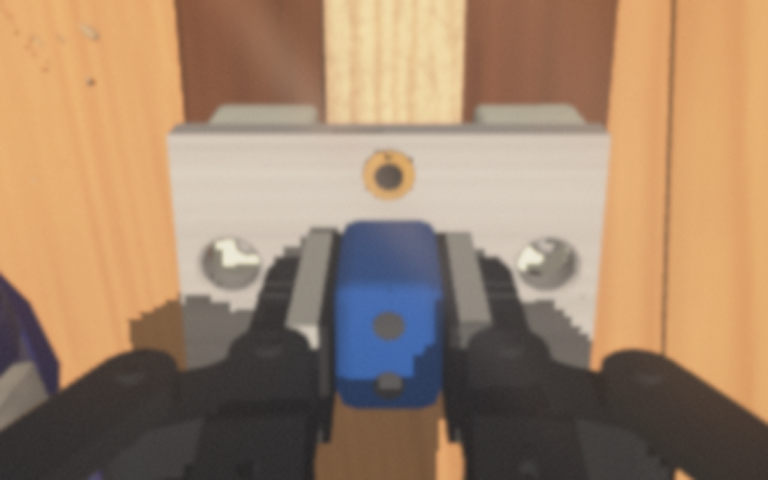

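```bash
python3 -m jog '[{"tx":-0.001,"ty":0.004,"tz":0.03,"ax":0,"ay":0,"az":0,"hand":0},{"tx":-0.001,"ty":0.004,"tz":0.06,"ax":0,"ay":0,"az":0,"hand":0},{"tx":-0.001,"ty":0.004,"tz":0.09,"ax":0,"ay":0,"az":0,"hand":0},{"tx":-0.001,"ty":0.004,"tz":0.09,"ax":0,"ay":0,"az":0,"hand":0},{"tx":-0.001,"ty":0.004,"tz":0.09,"ax":0,"ay":0,"az":0,"hand":0}]'; python3 go.py 472.6 -56.2 48.6 87.86
```

```text
time: 28.98
tool_pos: [472.2, -56.0, 223.8]
tcp_rot: [-179.9, -0.0, 87.9]
ft_force: [-0.2, 0.8, -2.0]
finger_gap: 18.9
t=28.98 pose [472.2 -56.  223.8] [-1.7994e+02 -1.0000e-02  8.7900e+01] tipz 50.8 gap 18.9 F [-0.2  0.8 -2. ]
full: t [-0.0011  0.0026  0.0149] a [-0.0014 -0.0003  0.001 ] dist 2 mm
```

Down to 50.8 with no contact force, so the pins are in the holes. I seat it and release.

```bash
python3 -m jog '[{"tx":0,"ty":0.001,"tz":0.014,"ax":0,"ay":0,"az":0,"hand":0},{"tx":0,"ty":0.001,"tz":0.014,"ax":0,"ay":0,"az":0,"hand":0},{"tx":0,"ty":0.001,"tz":0.014,"ax":0,"ay":0,"az":0,"hand":0.2},{"tx":0,"ty":0.001,"tz":0.014,"ax":0,"ay":0,"az":0,"hand":0.6},{"tx":0,"ty":0.001,"tz":0.014,"ax":0,"ay":0,"az":0,"hand":0.6}]'; python3 -m jog '[{"tx":0,"ty":0,"tz":-0.1,"ax":0,"ay":0,"az":0,"hand":0.6},{"tx":0,"ty":0,"tz":-0.3,"ax":0,"ay":0,"az":0,"hand":0.6},{"tx":0,"ty":0,"tz":-0.5,"ax":0,"ay":0,"az":0,"hand":0.6},{"tx":0,"ty":0,"tz":-0.6,"ax":0,"ay":0,"az":0,"hand":0.6},{"tx":0,"ty":0,"tz":-0.6,"ax":0,"ay":0,"az":0,"hand":0.6}]'; python3 - <<'E'
from mw import *
save("w17",w["pixels"])
run("plate",(400,550,-150,0),38,52)
run("grip",(400,550,-150,0),70,80,100)
E
python3 go.py 677.4 59.2 110 96
```

```text
time: 29.4
tool_pos: [473.0, -56.1, 222.8]
tcp_rot: [179.9, 0.0, 87.9]
ft_force: [-0.5, -1.3, 0.0]
finger_gap: 42.5
time: 29.82
tool_pos: [474.4, -56.5, 317.6]
tcp_rot: [179.5, 0.1, 87.9]
ft_force: [1.3, 0.2, 0.8]
finger_gap: 51.2
plate z 43.1 n 7010 c [471.9 -57.2] mean [472.  -54.7] size [60.3 90. ] yaw 87.7
grip z 74.6 n 932 c [472.  -55.8] mean [472.1 -55.9] size [19.6 25.5] yaw -1.7
t=29.87 pose [473.8 -56.3 315.2] [1.7968e+02 6.0000e-02 8.7910e+01] tipz 142.2 gap 51.2 F [-0.2  0.3 -0.2]
full: t [0.8196 1.3273 0.2212] a [ 0.0071  0.0019 -0.1799] dist 236 mm
```

View pics/w17.png

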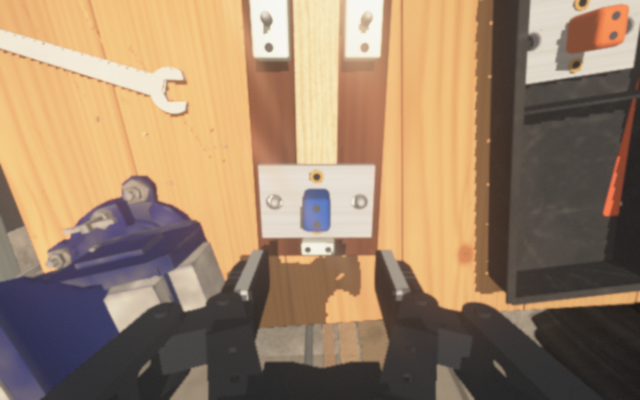

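The blue plate is seated level over both pins (316,205), top z=43.1, within 1 mm of its start. Now the orange one.

```bash
python3 -m jog '[{"tx":0.15,"ty":0.2,"tz":0,"ax":0,"ay":0,"az":-0.05,"hand":0.5},{"tx":0.3,"ty":0.4,"tz":0,"ax":0,"ay":0,"az":-0.1,"hand":0.5},{"tx":0.45,"ty":0.6,"tz":0,"ax":0,"ay":0,"az":-0.15,"hand":0.5},{"tx":0.6,"ty":0.8,"tz":0,"ax":0,"ay":0,"az":-0.18,"hand":0.5},{"tx":0.7,"ty":1,"tz":0,"ax":0,"ay":0,"az":-0.18,"hand":0.5}]';python3 go.py 677.4 59.2 70 96
```

```text
time: 30.28
tool_pos: [627.2, 45.5, 310.4]
tcp_rot: [-179.9, -0.0, 96.1]
ft_force: [-0.1, -1.0, -1.3]
finger_gap: 42.8
t=30.28 pose [627.2  45.5 310.4] [-1.7989e+02 -5.0000e-02  9.6150e+01] tipz 137.4 gap 42.8 F [-0.1 -1.  -1.3]
full: t [0.0548 0.3434 0.449 ] a [-0.0024 -0.001   0.0033] dist 85 mm
```

```bash
python3 -m jog '[{"tx":0.04,"ty":0.2,"tz":0.05,"ax":0,"ay":0,"az":0.003,"hand":0.5},{"tx":0.055,"ty":0.36,"tz":0.2,"ax":0,"ay":0,"az":0.003,"hand":0.5},{"tx":0.055,"ty":0.36,"tz":0.4,"ax":0,"ay":0,"az":0.003,"hand":0.5},{"tx":0.055,"ty":0.36,"tz":0.42,"ax":0,"ay":0,"az":0.003,"hand":0.5},{"tx":0.055,"ty":0.36,"tz":0.42,"ax":0,"ay":0,"az":0.003,"hand":0.5}]';python3 -m jog '[{"tx":0,"ty":0,"tz":0,"ax":0,"ay":0,"az":0,"hand":0.5},{"tx":0,"ty":0,"tz":0,"ax":0,"ay":0,"az":0,"hand":0.5}]';  python3 - <<'E'
from mw import *
save("w18",w["pixels"])
run("grips",(650,710,30,90),37,43,200)
E
python3 go.py 677.4 59.2 15 96
```

```text
time: 30.7
tool_pos: [677.2, 57.2, 244.3]
tcp_rot: [-179.5, -0.0, 95.9]
ft_force: [0.1, 1.2, 0.5]
finger_gap: 42.4
time: 30.87
tool_pos: [679.5, 57.0, 251.3]
tcp_rot: [179.9, 0.0, 95.9]
ft_force: [0.7, -0.1, 0.2]
finger_gap: 43.0
grips z 41.9 n 1089 c [677.1  61. ] mean [676.9  61.6] size [19.6 25.9] yaw 5.7
t=30.92 pose [679.7  57.  251.8] [1.7981e+02 2.0000e-02 9.5850e+01] tipz 78.8 gap 42.6 F [-0.1  1.1 -0. ]
full: t [ 0.0165 -0.015   0.4256] a [ 0.0043  0.0004 -0.0033] dist 64 mm
```

View pics/w18.png

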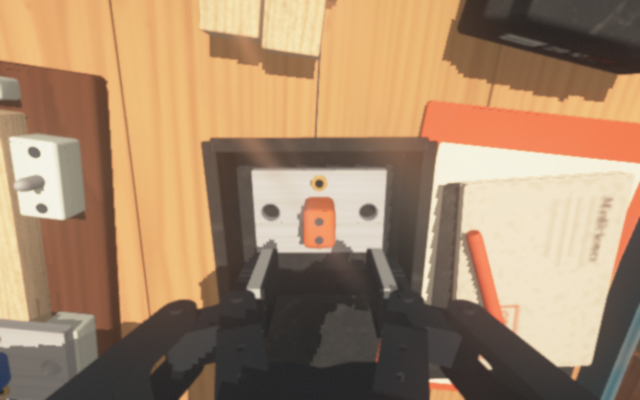

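```bash
python3 -m jog '[{"tx":0.02,"ty":-0.012,"tz":0.1,"ax":0,"ay":0,"az":-0.003,"hand":0.5},{"tx":0.02,"ty":-0.012,"tz":0.25,"ax":0,"ay":0,"az":-0.003,"hand":0.5},{"tx":0.02,"ty":-0.012,"tz":0.38,"ax":0,"ay":0,"az":-0.003,"hand":0.5},{"tx":0.02,"ty":-0.012,"tz":0.38,"ax":0,"ay":0,"az":-0.003,"hand":0.5},{"tx":0.02,"ty":-0.012,"tz":0.38,"ax":0,"ay":0,"az":-0.003,"hand":0.5}]';python3 go.py 677.4 60 14.5 96
```

```text
time: 31.33
tool_pos: [676.8, 59.9, 192.8]
tcp_rot: [-180.0, -0.0, 96.0]
ft_force: [-0.1, -0.8, 1.3]
finger_gap: 43.0
t=31.33 pose [676.8  59.9 192.8] [-179.96   -0.     95.99] tipz 19.8 gap 43.0 F [-0.1 -0.8  1.3]
full: t [0.0005 0.0043 0.0352] a [-0.001  -0.0001 -0.0002] dist 5 mm
```

```bash
python3 -m jog '[{"tx":0,"ty":0.003,"tz":0.033,"ax":0,"ay":0,"az":0,"hand":0.5},{"tx":0,"ty":0.003,"tz":0.033,"ax":0,"ay":0,"az":0,"hand":0.3},{"tx":0,"ty":0.003,"tz":0.033,"ax":0,"ay":0,"az":0,"hand":0.15},{"tx":0,"ty":0.003,"tz":0.033,"ax":0,"ay":0,"az":0,"hand":0.0},{"tx":0,"ty":0.003,"tz":0.033,"ax":0,"ay":0,"az":0,"hand":0.0}]' 50;python3 -m jog '[{"tx":0,"ty":0,"tz":0,"ax":0,"ay":0,"az":0,"hand":0},{"tx":0,"ty":0,"tz":0,"ax":0,"ay":0,"az":0,"hand":0},{"tx":0,"ty":0,"tz":0,"ax":0,"ay":0,"az":0,"hand":0}]';python3 go.py 677.4 60 14.5 96;python3 -m jog '[{"tx":0,"ty":0,"tz":-0.1,"ax":0,"ay":0,"az":0,"hand":0},{"tx":0,"ty":0,"tz":-0.3,"ax":0,"ay":0,"az":0,"hand":0},{"tx":0,"ty":0,"tz":-0.5,"ax":0,"ay":0,"az":0,"hand":0},{"tx":0,"ty":0,"tz":-0.7,"ax":0,"ay":0,"az":0,"hand":0},{"tx":0,"ty":-0.25,"tz":-0.8,"ax":0,"ay":0,"az":0.02,"hand":0}]';python3 go.py 477 73.5 90 87.86
```

```text
time: 31.75
tool_pos: [678.4, 60.0, 189.1]
tcp_rot: [179.8, 0.0, 96.0]
ft_force: [-1.0, -0.5, 6.2]
finger_gap: 19.3
time: 32.0
tool_pos: [678.4, 60.0, 189.2]
tcp_rot: [179.8, 0.0, 96.0]
ft_force: [-0.5, 0.4, 6.1]
finger_gap: 19.3
t=32.00 pose [678.4  60.  189.2] [1.7985e+02 2.0000e-02 9.6000e+01] tipz 16.2 gap 19.3 F [-0.5  0.4  6.1]
full: t [ 0.0004 -0.0067  0.0112] a [0.0034 0.0004 0.    ] dist 2 mm
time: 32.42
tool_pos: [644.7, 56.2, 312.4]
tcp_rot: [179.5, 0.0, 95.1]
ft_force: [0.6, -0.8, -0.1]
finger_gap: 18.8
t=32.42 pose [644.7  56.2 312.4] [1.795e+02 3.000e-02 9.511e+01] tipz 139.4 gap 18.8 F [ 0.6 -0.8 -0.1]
full: t [ 0.2145 -1.1062  0.3195] a [ 1.120e-02 -1.000e-04  1.612e-01] dist 176 mm
```

```bash
python3 -m jog '[{"tx":0.05,"ty":-0.2,"tz":0,"ax":0,"ay":0,"az":0.05,"hand":0},{"tx":0.1,"ty":-0.4,"tz":0,"ax":0,"ay":0,"az":0.1,"hand":0},{"tx":0.15,"ty":-0.65,"tz":0,"ax":0,"ay":0,"az":0.14,"hand":0},{"tx":0.2,"ty":-0.85,"tz":0,"ax":0,"ay":0,"az":0.16,"hand":0},{"tx":0.21,"ty":-1,"tz":0,"ax":0,"ay":0,"az":0.16,"hand":0}]';python3 go.py 477 73.5 85 87.86
```

```text
time: 32.83
tool_pos: [485.4, 74.8, 307.4]
tcp_rot: [-179.9, -0.0, 87.9]
ft_force: [0.4, -1.2, -1.4]
finger_gap: 18.8
t=32.83 pose [485.4  74.8 307.4] [-1.7991e+02 -2.0000e-02  8.7870e+01] tipz 134.4 gap 18.8 F [ 0.4 -1.2 -1.4]
full: t [-0.0109 -0.055   0.3293] a [-0.0019 -0.0005  0.0002] dist 50 mm
```

```bash
python3 -m jog '[{"tx":-0.01,"ty":-0.04,"tz":0.1,"ax":0,"ay":0,"az":0,"hand":0},{"tx":-0.01,"ty":-0.04,"tz":0.25,"ax":0,"ay":0,"az":0,"hand":0},{"tx":-0.01,"ty":-0.04,"tz":0.33,"ax":0,"ay":0,"az":0,"hand":0},{"tx":-0.01,"ty":-0.04,"tz":0.33,"ax":0,"ay":0,"az":0,"hand":0},{"tx":-0.01,"ty":-0.04,"tz":0.33,"ax":0,"ay":0,"az":0,"hand":0}]';python3 -m jog '[{"tx":0,"ty":0,"tz":0,"ax":0,"ay":0,"az":0,"hand":0},{"tx":0,"ty":0,"tz":0,"ax":0,"ay":0,"az":0,"hand":0},{"tx":0,"ty":0,"tz":0,"ax":0,"ay":0,"az":0,"hand":0}]'; python3 - <<'E'
from mw import *
print(sense()["tool_pos"],sense()["tcp_rot"])
run("plate",(400,550,0,150),75,90)
E
python3 go.py 477 73.5 48.6 87.86
```

```text
time: 33.25
tool_pos: [481.8, 72.8, 257.6]
tcp_rot: [-179.9, 0.0, 87.9]
ft_force: [0.4, -0.5, -2.2]
finger_gap: 19.2
time: 33.5
tool_pos: [482.7, 72.9, 259.0]
tcp_rot: [179.9, -0.0, 87.9]
ft_force: [-0.3, 0.0, -2.8]
finger_gap: 18.7
[482.6  72.9 258.8] [179.9  -0.   87.9]
plate z 80.3 n 11297 c [482.4  75.8] mean [482.7  85.3] size [57.8 89.9] yaw 87.8
t=33.55 pose [482.6  72.9 258.8] [179.92  -0.    87.9 ] tipz 85.8 gap 19.2 F [ 0.  -0.5 -1.6]
full: t [ 0.0027 -0.0378  0.2477] a [ 0.0017 -0.0001  0.001 ] dist 38 mm
```

```bash
python3 -m jog '[{"tx":-0.008,"ty":-0.035,"tz":0.06,"ax":0,"ay":0,"az":0,"hand":0},{"tx":-0.008,"ty":-0.035,"tz":0.135,"ax":0,"ay":0,"az":0,"hand":0},{"tx":-0.008,"ty":-0.035,"tz":0.135,"ax":0,"ay":0,"az":0,"hand":0},{"tx":-0.008,"ty":-0.035,"tz":0.135,"ax":0,"ay":0,"az":0,"hand":0},{"tx":-0.008,"ty":-0.035,"tz":0.135,"ax":0,"ay":0,"az":0,"hand":0}]'; python3 - <<'E'
from mw import *
save("w19",w["pixels"],(160,150,480,350),2.4)
print(sense()["tool_pos"],sense()["tcp_rot"])
run("plate",(400,550,0,150),53,65)
E
python3 go.py 477.3 71.9 48.5 87.86
```

```text
time: 33.97
tool_pos: [476.5, 71.8, 237.1]
tcp_rot: [-179.9, 0.0, 87.9]
ft_force: [0.3, 0.6, -2.4]
finger_gap: 19.1
[476.8  71.9 237.6] [-180.     0.    87.9]
plate z 58.5 n 11186 c [475.7  74.5] mean [476.   84.3] size [57.3 89.9] yaw 87.9
t=34.02 pose [476.8  71.9 237.6] [-180.     0.    87.9] tipz 64.6 gap 19.1 F [-1.1 -0.7 -1.8]
full: t [0.0004 0.0034 0.1073] a [-0.0001  0.      0.0009] dist 16 mm
```

View pics/w19.png

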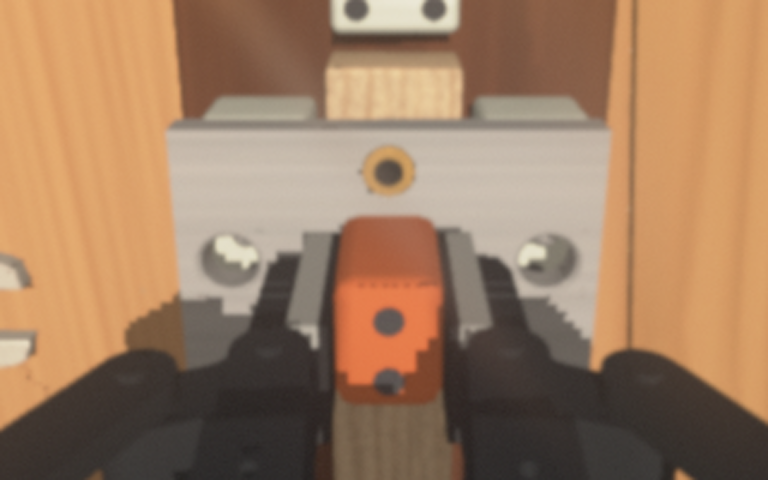

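```bash
python3 -m jog '[{"tx":0,"ty":0.005,"tz":0.03,"ax":0,"ay":0,"az":0,"hand":0},{"tx":0,"ty":0.005,"tz":0.06,"ax":0,"ay":0,"az":0,"hand":0},{"tx":0,"ty":0.005,"tz":0.09,"ax":0,"ay":0,"az":0,"hand":0},{"tx":0,"ty":0.005,"tz":0.09,"ax":0,"ay":0,"az":0,"hand":0},{"tx":0,"ty":0.005,"tz":0.09,"ax":0,"ay":0,"az":0,"hand":0}]'; python3 go.py 477.3 71.9 48.5 87.86
```

```text
time: 34.43
tool_pos: [477.2, 71.8, 223.5]
tcp_rot: [-179.9, 0.0, 87.9]
ft_force: [-0.3, -0.3, -2.2]
finger_gap: 19.3
t=34.43 pose [477.2  71.8 223.5] [-179.93    0.     87.9 ] tipz 50.5 gap 19.3 F [-0.3 -0.3 -2.2]
full: t [0.0005 0.0007 0.0133] a [-0.0016  0.0001  0.0009] dist 2 mm
```

```bash
python3 -m jog '[{"tx":0,"ty":0,"tz":0.013,"ax":0,"ay":0,"az":0,"hand":0},{"tx":0,"ty":0,"tz":0.013,"ax":0,"ay":0,"az":0,"hand":0},{"tx":0,"ty":0,"tz":0.013,"ax":0,"ay":0,"az":0,"hand":0.2},{"tx":0,"ty":0,"tz":0.013,"ax":0,"ay":0,"az":0,"hand":0.6},{"tx":0,"ty":0,"tz":0.013,"ax":0,"ay":0,"az":0,"hand":0.6}]'; python3 -m jog '[{"tx":0,"ty":0,"tz":-0.1,"ax":0,"ay":0,"az":0,"hand":0.6},{"tx":0,"ty":0,"tz":-0.3,"ax":0,"ay":0,"az":0,"hand":0.6},{"tx":0,"ty":0,"tz":-0.5,"ax":0,"ay":0,"az":0,"hand":0.6},{"tx":0,"ty":0,"tz":-0.75,"ax":0,"ay":0,"az":0,"hand":0.6},{"tx":0,"ty":0,"tz":-1,"ax":0,"ay":0,"az":0,"hand":0.6}]'; python3 -m jog '[{"tx":0,"ty":0,"tz":-0.25,"ax":0,"ay":0,"az":0,"hand":0.6},{"tx":0,"ty":0,"tz":-0.4,"ax":0,"ay":0,"az":0,"hand":0.6},{"tx":0,"ty":0,"tz":-0.4,"ax":0,"ay":0,"az":0,"hand":0.6},{"tx":0,"ty":0,"tz":-0.4,"ax":0,"ay":0,"az":0,"hand":0.6},{"tx":0,"ty":0,"tz":-0.4,"ax":0,"ay":0,"az":0,"hand":0.6}]'; python3 - <<'E'
from mw import *
save("w20",w["pixels"])
run("plate",(400,550,-150,150),38,52,500)
run("grip",(400,550,-150,150),70,80,100)
run("rail in jig",(455,495,-25,45),31,37)
s=snapshot("scene");save("s20",s["pixels"])
t=snapshot("top");save("t20",t["pixels"])
E
python3 m2.py | egrep 'drilled|tape|railtop|plates'
```

```text
time: 34.85
tool_pos: [477.8, 71.9, 222.6]
tcp_rot: [179.9, -0.0, 87.9]
ft_force: [-1.1, 0.0, 0.4]
finger_gap: 42.5
time: 35.27
tool_pos: [477.0, 71.8, 373.6]
tcp_rot: [-180.0, 0.0, 87.9]
ft_force: [1.4, -0.5, -0.1]
finger_gap: 51.3
time: 35.68
tool_pos: [477.4, 71.8, 431.7]
tcp_rot: [-180.0, 0.0, 87.9]
ft_force: [-0.3, 0.2, -1.3]
finger_gap: 51.4
plate z 43.1 n 3528 c [476.7  71.8] mean [476.7  73.5] size [58.9 89.9] yaw 87.9
plate z 43.1 n 2700 c [471.7 -56.5] mean [471.9 -53.9] size [62.2 89.9] yaw 87.9
grip z 74.6 n 445 c [477.   72.4] mean [476.9  72.1] size [18.9 25.6] yaw -2.2
grip z 74.7 n 328 c [471.8 -54.8] mean [472.1 -55.4] size [19.6 26.5] yaw -1.7
rail in jig z 34.2 n 1272 c [474.2   6.4] mean [474.    7.6] size [31.3 64.4] yaw -2.6
plates top z 42.6 n 585 c [478.6  72.9] size [59.8 88.5] yaw of y-axis 87.5
plates scene z 43.7 n 428 c [469. -57.] size [66.3 93.3] yaw of y-axis 87.2
plates scene z 43.3 n 502 c [475.1  72.7] size [65.8 91.4] yaw of y-axis 88.0
drilled top z 26.9 n 453 c [408.1 326.2] size [ 24.6 197.2] yaw of y-axis -12.5
drilled top z 26.8 n 385 c [360.4 339.8] size [ 15.4 197. ] yaw of y-axis -10.2
drilled scene z 27.0 n 292 c [411.1 327.7] size [ 23.5 202.6] yaw of y-axis -5.9
drilled scene z 26.7 n 641 c [360.4 339. ] size [ 38.8 202.3] yaw of y-axis -16.0
tape top z 59.4 n 342 c [534.  498.2] size [44.1 64.9] yaw of y-axis 16.4
tape scene z 58.5 n 462 c [527.8 508.8] size [47.9 66. ] yaw of y-axis 14.3
```

View pics/w20.png

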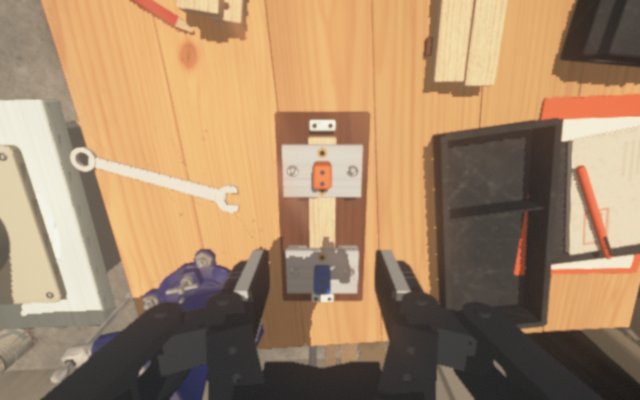

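View pics/s20.png

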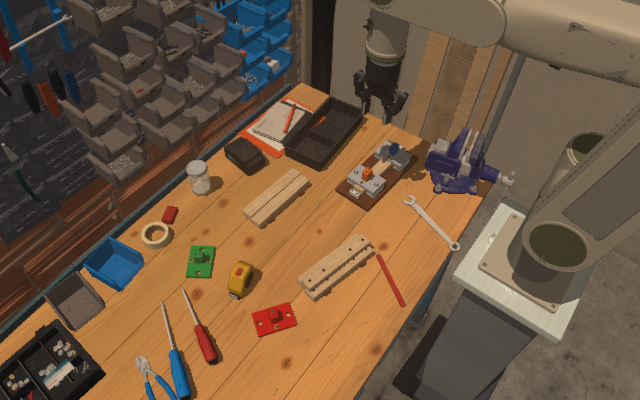

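Both plates are back over their pins: orange at (322,176) and blue at (322,280) in the wrist view, tops z=43.1, within about 1 mm of where they started. The tape measure has not moved, the drilled rail is on its pile, and the arm is clear. I'm handing in.

```bash
python3 -c "
from bench import *
print(hand_in())"
```

```text
the job is handed in; nothing more can be done
None
```

I did the whole job in one pass and handed it in at about 36 s on the robot's clock, out of 136 s. The hand-in gave no verdict, so what follows rests on my own camera checks.

I laid both drill plates flat in the tray and stacked the drilled rail on its pile. I then put the plain rail in the jig and set each plate back over its own pins.

| Item | Last check |
|---|---|
| Drill plates | Tops level at z 43.1. Positions within about 1 mm of their start in the wrist view. |
| Plain rail in the jig | Top z 34.1 to 34.2. Centre within about 1 mm of the jig's when I released it. |
| Drilled rail on its pile | Top z 46.3. Centre within about 2 mm of the pile's, and parallel to it. Checked right after placing; later views showed it still on the pile. |
| Tape measure | Within about 0.5 mm of its first reading. |
| Gripper | About 200 mm above everything when I handed in. |

No check failed. The cameras disagree with each other by up to about 4 mm in x, as they did from the start, so I took positions from the wrist camera where it could see.

The last look at the plain rail, partly hidden by the plates, read its centre as y = 6.4 instead of 8.9. I put that down to only part of the rail being visible. Closing the fingers on the parts sometimes pushed down with about 6 N, well below the limits.

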